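# Empty the returns box and sort its parts into the sample trays

### The arm

A 6-joint arm with a two-finger parallel gripper is mounted at the origin on a cart in front of the work surface, level with it; the furniture and walls round the work are solid. World frame = base frame: x ahead of the robot, y to its left, z up, the work surface at z = 0. Lengths are in m, angles in rad, forces in N, time in s.
With the tool pointing down it reaches from about 0.275 to 0.825 m from the base axis. Payload 4.9 kg.
Tool frame: the origin (TCP) lies midway between the tips of the shut fingers; the grasp point (between the pads) lies 19 mm behind it (manip.hold_point_z is the distance from the TCP to the grasp point, in m); z points along the fingers, y is the direction in which the jaws open and shut (so a half turn about z gives the same grasp; the last joint's range is limited). The gripper opens to 85 mm and grips with 20 to 120 N. Pads are 22 mm wide; open, the fingers measure 114 mm over their backs; the gripper's body (76 mm by 85 mm) begins 54 mm behind the grasp point. The pads swing forward as they close: fully open they stand 13 mm farther back than shut.
Start: joints at [1.059, 0.326, -0.193, 1.052, 0, 1.437], TCP at [0.203, 0.511, 0.208] pointing down, gripper open.
Joint ranges: [-2.65, 2.65], [-0.97, 1.79], [-1.3, 1.35], [-1.93, 2.1], [-1.47, 1.37], [-3.14, 3.14]. Speed limits (rad/s): [2.57, 2.57, 3.14, 3.14, 3.14, 3.14].

### API

Orientations are given as a unit quaternion [w, x, y, z].
In Python, from station import manip gives the robot as it stands.
- The arm moves only by the shell command python3 -m jog 'ROWS' [OPENING]. ROWS is JSON, a list that holds one entry, the list of rows, each a list of 6 numbers: the shift along the tool's x, y, z normalised to -1 to 1, where 1 is 5 cm, then the turn, a rotation vector about the tool's x, y, z normalised to -1 to 1, where 1 is 4 degrees. A call has 1 to 5 rows; each row shifts and turns the commanded pose from where the row before left it, along the tool's axes as they then stand; what a row does not reach is not made up. A row lasts 1/10 s, in which the tool goes at most 50 mm and 8.59 degrees, less where a joint would pass 70% of its speed; a pose out of reach is approached as far as the arm can. A call with a number of a shift or a turn outside -1 to 1 is refused whole. A call with a gripper value outside its range is refused whole. OPENING is the opening, from -1 (shut) to 1 (fully open), set as the call begins (- or left out, the last holds). The fingers move at their own pace and stop on an object; the grip force is fixed at half the most. Time passes only in rows, so rows that do not move let the fingers close. It gives the time, the measured TCP pose, the force and the opening at its end, in the units of the state.
- manip.observe(): the state, without advancing time (a new reading comes with each control period).
- manip.read_camera(name): name is "scene" or "top"; returns a dict with "frame" (400x640x3 uint8, blue, green, red), "vertical_fov" (degrees; the focal length in pixels is half the picture's height over the tangent of half this angle, whatever the lens; pixels are square), "cx", "cy" (the principal point, pixels), "R" (3x3) and "t" (3): a world point X has camera coordinates R X + t. Camera axes: x right, y down, z forward; pixel columns grow to the right and rows downward; lengths in m; the calibration is good to about 2 mm. A picture is of the moment at which its call begins. There is no depth.
- manip.sign_off(): hands the job in, once; it reports no verdict.
Trained networks look in a picture, given as the dict that the camera call returned (one of the last four; its "shot" number tells which), for a name from the list of things; names that differ only in an ending like _2 or _b are one class to them, and where a whole thing is asked for, a point or a joint stands for the part that bears it (a point fixed in the world has none). Each returns a list of dicts, best first, with "confidence" (0 to 1); they miss things now and then, are a little off and sometimes report something else, mostly with a low value. They report only what shows in the picture. A call takes as long as a camera call.
- manip.silhouettes(label, picture): "region" (400x640 bool, what is visible of it) and "box" ([left, top, width, height] in pixels, round what is visible of it).
The state is a dict: "time": time; "joints": joint angles; "joint_vel": joint speeds; "tau": joint torques, N m; "position": TCP position; "eef_rot": TCP orientation; "contact_force": force on the tool from outside, world axes, zero at the start; "moment": the same for the moment, N m; "opening": finger opening in m.
Only numpy, scipy, OpenCV 4.12 (cv2) and the standard library are available. Lean on these libraries where they do the work, as an engineer would, in place of code of your own. Each camera call takes 0.05 s, during which the arm holds its last target.

### The job

Slide the clear lid of the wooden returns box fully open and leave it open, then sort the four parts that lie in the box into the three green trays, each part in the tray that carries the same part as a sample on its front ledge: both dark nuts, the bright nut and the bronze bush. Every part must end flat on its tray's floor, none on top of another, and the oil can must stay where it stands.

Things in the scene. Friction and masses are not known exactly. Their poses are not given: they have to be found in the camera images.
- lid (a joint): Travel in m of the returns box's clear lid in its channels: 0 = shut, 0.2 = fully open against the stop, when the whole inside is free. Grows as the lid goes along the box's +x, to the robot's right. Takes about 2 N, stays where it is left. The box is wooden, fixed; inside 200 mm along x, 116 mm along y, floor 5 mm above the bench, channel tops at 47 mm with 113 mm between them.
- lid_grip (a point): Middle of the black grip rib on the lid: 14 mm thick along x, 60 mm long along y, 20 mm high; this point is 10 mm below its top, 10 mm above the lid's face, 52.5 mm above the bench. Axes are the box's: x is the way the lid opens. The middle of the box's inside lies 90 mm minus the lid's travel from here along +x. The parts lie in one row along x, any order, 44 mm apart.
- dark_nut_a: Loose dark blue-grey, sharp-cornered steel hex nut in the returns box, lying flat: 30 mm across flats (the flats face its own +x and -x; the other flats every 60 deg), 34 mm across corners along its y, 20 mm high, about 70 g. Origin: centre of its underside; z up. Its twin is dark_nut_b; both belong in the same tray.
- dark_nut_b: Loose dark blue-grey, sharp-cornered steel hex nut in the returns box, lying flat: 30 mm across flats (the flats face its own +x and -x; the other flats every 60 deg), 34 mm across corners along its y, 20 mm high, about 70 g. Origin: centre of its underside; z up. Twin of dark_nut_a.
- bright_nut: Loose light, warm-grey, round-shouldered steel hex nut in the returns box, lying flat: 27 mm across flats (the flats face its own +x and -x; the other flats every 60 deg), 31 mm across corners along its y, 20 mm high, about 70 g. Origin: centre of its underside; z up.
- bronze_bush: Loose plain bush, a brass-yellow ring standing on its end in the returns box: 30 mm outside diameter, 19 mm bore, 24 mm high, about 80 g. Origin: centre of its underside; z up.
- tray_dark: Green metal tray, fixed, with a dark blue-grey hex nut (30 mm) as sample on the front ledge (fixed at x = -77 mm). Origin: underside, below the middle of the cavity; z up. Cavity 110 mm along x, 84 mm along y; floor 3 mm above the origin, walls 3 mm thick, rim at 34 mm. Ledge 40 mm deep, on the -x side, toward the robot. A fixed grinder crank, 192 mm high, is 40 mm left of the trays.
- tray_bright: Green metal tray, fixed, with a light warm-grey hex nut (27 mm) as sample on the front ledge (fixed at x = -77 mm). Origin: underside, below the middle of the cavity; z up. Cavity 110 mm along x, 84 mm along y; floor 3 mm above the origin, walls 3 mm thick, rim at 34 mm. Ledge 40 mm deep, on the -x side, toward the robot. A fixed grinder crank, 192 mm high, is 40 mm left of the trays.
- tray_bush: Green metal tray, fixed, with a brass-yellow bush (ring) as sample on the front ledge (fixed at x = -77 mm). Origin: underside, below the middle of the cavity; z up. Cavity 110 mm along x, 84 mm along y; floor 3 mm above the origin, walls 3 mm thick, rim at 34 mm. Ledge 40 mm deep, on the -x side, toward the robot. A fixed grinder crank, 192 mm high, is 40 mm left of the trays.
- oil_can: Galvanised conical oil can with a thin curved brass spout, 88 x 116 mm, 202 mm high, standing loose on the bench behind the trays. Not part of the job; leave it where it stands. Origin: centre of its underside.

How it is judged:
By the outcome, as a careful person would: the job done as asked, in the order asked, and still so for the second after the job is handed in, with the robot touching nothing.
It also fails if it takes over 118 s, if anything falls off the work surface, if the arm or the gripper's body presses on something with over 40 N, if the wrist force passes 120 N, or if a joint passes its speed limit or range.

## Working session

There is one attempt and no reset: what is moved stays moved. The work goes in short steps, Python scripts to look and compute and a shell command to move; the robot and the scene stay as the last step left them, time stands still between calls to the robot, and variables do not carry over. Pictures are saved under pics/ and viewed, and the job is handed in when it is done.

```bash
ls; mkdir -p pics; python3 - <<'E'
from station import manip
import cv2
print(manip.observe(), manip.hold_point_z)
for n in("scene","top"):
    p=manip.read_camera(n); cv2.imwrite(f"pics/{n}0.png",p["frame"]); print(n,p["vertical_fov"],p["cx"],p["cy"],p["R"],p["t"],p["shot"])
E
```

```text
pics
{'time': 0.0, 'joints': array([ 1.05879591e+00,  3.26954508e-01, -1.93577837e-01,  1.05199655e+00,
       -2.51597401e-05,  1.43660476e+00]), 'joint_vel': array([-4.64904187e-04, -9.14696310e-05, -1.22442759e-03, -1.47567118e-04,
        7.01211064e-04, -1.02140972e-03]), 'tau': array([-4.26182178e-04, -4.43404377e+01,  2.62440526e+01,  1.54126296e-02,
       -1.46312914e-04,  1.54768179e-05]), 'position': array([0.20257391, 0.51067072, 0.20769838]), 'eef_rot': array([-2.63119669e-04,  1.87782837e-01,  9.82210189e-01, -8.25454266e-04]), 'contact_force': array([-0.20622838,  1.28685502,  0.11333224]), 'moment': array([ 0.01752569,  0.02604442, -0.00507941]), 'opening': 0.08524681498551157} 0.0187
scene 49.8868262055068 322.07612287212226 200.62921983626865 [[-0.72700597 -0.6866053  -0.0059564 ]
 [-0.40596097  0.43681207 -0.80273962]
 [ 0.55376711 -0.58117844 -0.59629994]] [0.31037015 0.36398762 0.51926962] 1
top 44.171487604153384 317.5039573981884 206.34675579483837 [[-0.00628997 -0.99997486 -0.00327437]
 [-0.98043031  0.00681128 -0.19674863]
 [ 0.19676598  0.00197275 -0.9804485 ]] [-0.16362568  0.56352293  1.29934036] 2
```

View pics/scene0.png

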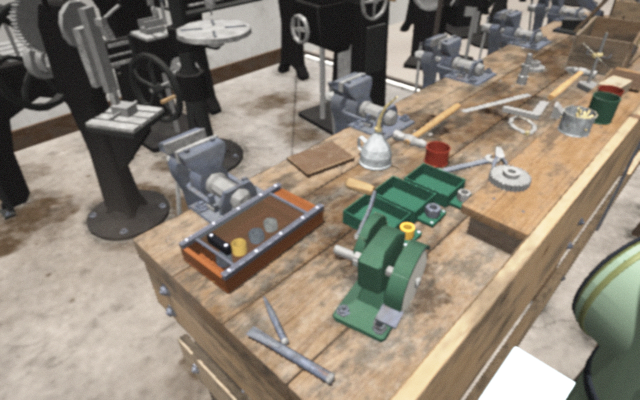

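View pics/top0.png

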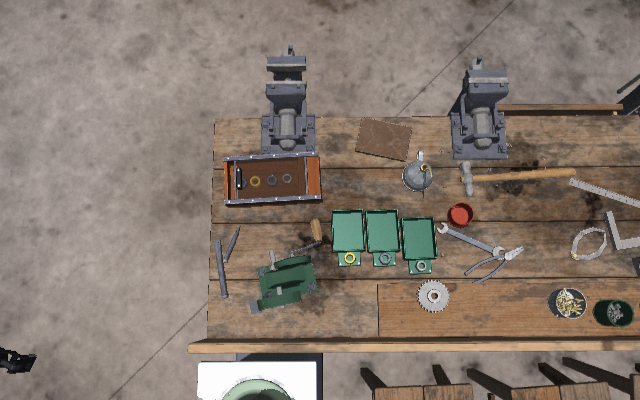

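```bash
cat > h.py <<'E'
import numpy as np, cv2
from station import manip
from scipy.spatial.transform import Rotation as Ro
def cam(n): return manip.read_camera(n)
def F(p): return 200/np.tan(np.radians(p["vertical_fov"])/2)
def proj(p,X):
    c=p["R"]@np.asarray(X,float)+p["t"]; return np.array([p["cx"],p["cy"]])+F(p)*c[:2]/c[2]
def ray(p,uv,z):
    d=p["R"].T@np.array([(uv[0]-p["cx"])/F(p),(uv[1]-p["cy"])/F(p),1]); o=-p["R"].T@p["t"]
    return o+d*(z-o[2])/d[2]
def crop(p,x0,y0,w,h,s,fn):
    cv2.imwrite(fn,cv2.resize(p["frame"][y0:y0+h,x0:x0+w],None,fx=s,fy=s,interpolation=cv2.INTER_CUBIC))
def st():
    o=manip.observe(); q=o["eef_rot"]; R=Ro.from_quat([q[1],q[2],q[3],q[0]]).as_matrix()
    return o,R
E
python3 - <<'E'
from h import *
P={n:cam(n) for n in("top","scene")}
for n,p in P.items():
  for l in ["lid","dark_nut_a","bright_nut","bronze_bush","tray_dark","tray_bright","tray_bush","oil_can"]:
    for r in manip.silhouettes(l,p)[:3]:
        ys,xs=np.nonzero(r["region"]); 
        print(n,l,round(r["confidence"],2),r["box"],xs.mean().round(1),ys.mean().round(1),len(xs), ray(p,(xs.mean(),ys.mean()),.02).round(3))
crop(P["top"],205,140,250,150,3.2,"pics/t1.png")
crop(P["scene"],170,150,320,200,2.5,"pics/s1.png")
E
```

```text
top lid 0.55 [234.5, 153.3, 71.1, 48.7] 270.2 177.3 2865 [ 0.655 -0.033  0.02 ]
top tray_dark 0.66 [366.6, 210.1, 33.3, 54.8] 382.4 235.7 1665 [ 0.485 -0.348  0.02 ]
top tray_bright 0.76 [401.4, 219.8, 34.5, 57.2] 418.2 243.0 1786 [ 0.464 -0.446  0.02 ]
top tray_bush 0.89 [327.1, 209.4, 38.7, 57.0] 347.7 235.5 1697 [ 0.486 -0.251  0.02 ]
top oil_can 0.81 [400.0, 148.4, 35.3, 45.4] 417.6 173.6 867 [ 0.663 -0.454  0.02 ]
scene lid 0.94 [196.3, 196.8, 109.0, 71.5] 249.9 227.5 3640 [ 0.674 -0.041  0.02 ]
scene tray_dark 0.79 [378.5, 176.9, 69.2, 50.4] 411.6 199.8 1857 [ 0.481 -0.354  0.02 ]
scene tray_bright 0.6 [404.1, 161.7, 64.3, 45.1] 440.7 184.5 1592 [ 0.465 -0.453  0.02 ]
scene tray_bush 0.84 [342.4, 192.8, 81.2, 52.5] 380.9 215.4 1525 [ 0.497 -0.261  0.02 ]
scene oil_can 0.77 [360.1, 96.9, 36.0, 75.9] 376.0 147.3 1160 [ 0.688 -0.49   0.02 ]
```

View pics/t1.png

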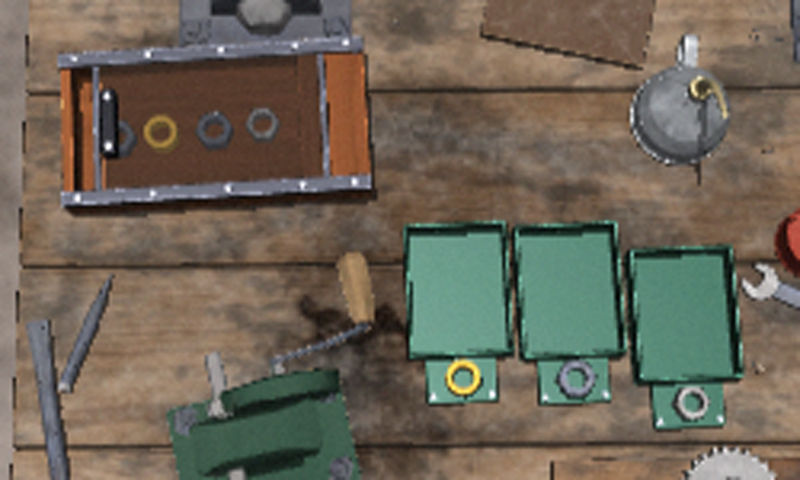

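View pics/s1.png

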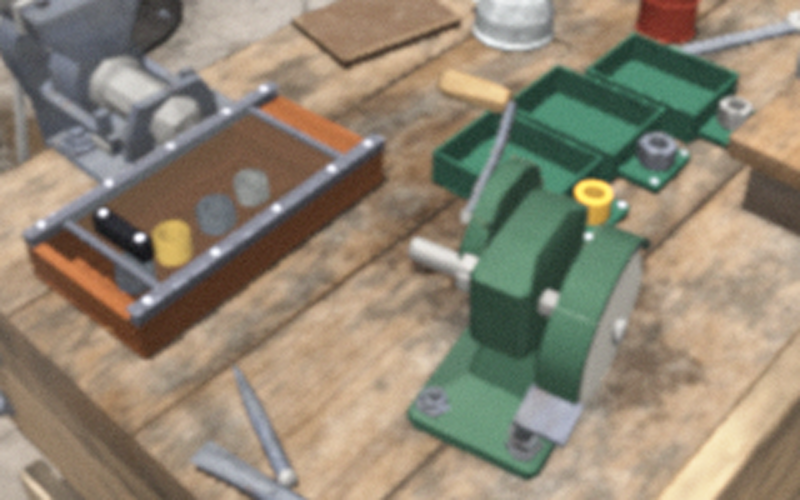

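```bash
python3 - <<'E'
from h import *
fs=[cam("top") for _ in range(4)]; p=fs[0]
m=np.mean([f["frame"].astype(float) for f in fs],0)
cv2.imwrite("pics/t2.png",cv2.resize(m[145:210,215:330].astype(np.uint8),None,fx=6.8,fy=6.8,interpolation=cv2.INTER_CUBIC))
g=m.max(2)
sub=g[165:195,230:250]; print(sub[:, :].astype(int)[::3])
z=lambda u,v:(205+u/3.2,140+v/3.2)
for n,(u,v),h in [("railL",(62,60),.047),("railR",(360,43),.047),("rail2L",(63,197),.047),("rail2R",(372,180),.047),("rib1",(108,90),.0625),("rib2",(110,157),.0625),
 ("crankhandle",(355,285),.15),("crankhandle_top",(355,285),.19),
 ("bush tl",(406,226),.034),("bush tr",(507,222),.034),("bush br",(510,357),.034),("bush bl",(407,357),.034),
 ("dark tl",(514,226),.034),("dark tr",(616,222),.034),("dark br",(625,357),.034),("dark bl",(517,357),.034),
 ("bri tl",(628,250),.034),("bri tr",(729,248),.034),("bri br",(742,379),.034),("bri bl",(635,381),.034),("spout",(725,110),.2),("can",(680,120),.05)]:
  print(n,ray(p,z(u,v),h).round(3))
E
```

```text
[[ 63  84  85  74 125 104 102  87  87  86  85  88  87  89  87  89  89  89
   88  87]
 [151 152 149 120 125 143  92  62 112  65  31  81  88  87  89  90  85  89
   87  88]
 [151 148 149 113 140 155  38  57 123  62  34  21  86  86  85  83  84  84
   85  85]
 [151 161 159 157 134 135  38  59  59  63  36  12  85  87  86  87  85  86
   83  85]
 [ 64 152 151 152 133 139  25  64  63  64  41  13  82  72  70  87  86  87
   87  88]
 [ 61 138 137 136 182 145  20  64  65  66  54  11  44  62  86  84  62  83
   82  83]
 [ 60 144 143 144 119 129  29  66  76  66  57  10  63  83  82  90  77  52
   86  87]
 [ 63 150 151 151 117 129  22  66 228 188  66  12  62  85  84  55  59  83
   84  85]
 [ 63 148 150 150 129 130  66  99  30  32  29  30  61  77  75  86  86  87
   87  87]
 [ 63 151 152 149 122 131  95 165  86  86  85  86  83  89  85  85  87  88
   87  88]]
railL [0.703 0.095 0.047]
railR [ 0.717 -0.168  0.047]
rail2L [0.58  0.09  0.047]
rail2R [ 0.593 -0.178  0.047]
rib1 [0.671 0.051 0.062]
rib2 [0.611 0.048 0.062]
crankhandle [ 0.485 -0.163  0.15 ]
crankhandle_top [ 0.479 -0.163  0.19 ]
bush tl [ 0.554 -0.207  0.034]
bush tr [ 0.557 -0.295  0.034]
bush br [ 0.439 -0.295  0.034]
bush bl [ 0.44  -0.207  0.034]
dark tl [ 0.554 -0.301  0.034]
dark tr [ 0.557 -0.39   0.034]
dark br [ 0.439 -0.394  0.034]
dark bl [ 0.439 -0.301  0.034]
bri tl [ 0.532 -0.4    0.034]
bri tr [ 0.533 -0.488  0.034]
bri br [ 0.419 -0.493  0.034]
bri bl [ 0.418 -0.401  0.034]
spout [ 0.612 -0.451  0.2  ]
can [ 0.644 -0.447  0.05 ]
```

View pics/t2.png

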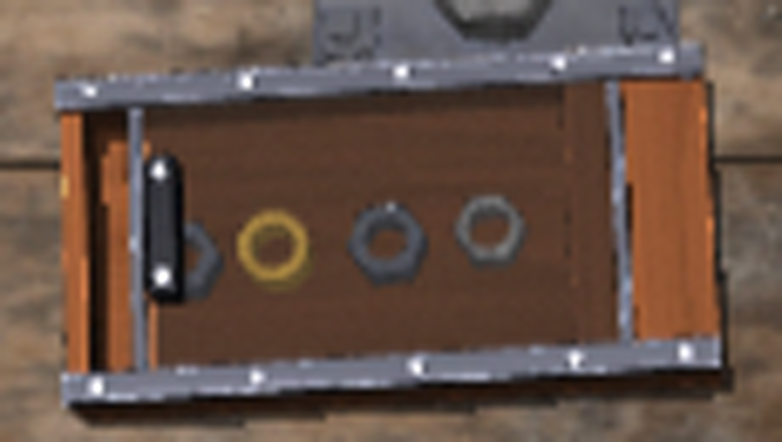

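```bash
cat > to.py <<'E'
import sys
from h import *
# to.py x y z yaw(tool y, deg)
a=[float(v) for v in sys.argv[1:]]
o,R=st(); p=o["position"]
print("t",round(o["time"],2),"pos",p.round(4),"yaw",np.degrees(np.arctan2(R[1,1],R[0,1])).round(2),"tilt",np.degrees(np.arccos(-R[2,2])).round(2),"open",round(o["opening"],4),"f",o["contact_force"].round(1),"j",o["joints"].round(2))
if len(a)>=3:
    d=R.T@(np.array(a[:3])-p); print("shift units",(d/.05).round(2))
if len(a)>3:
    y=np.degrees(np.arctan2(R[1,1],R[0,1])); e=(a[3]-y+90)%180-90
    print("turn rz units",round(-e/4,2))
E
python3 -m jog '[[[0,0,0,0,0,-1],[0,0,0,0,0,-1],[0,0,0,0,0,-1],[0,0,0,0,0,-1],[0,0,0,0,0,-1]]]' -0.3
python3 to.py .641 .0495 .12 93
```

```text
time: 1.7
position: [0.2029, 0.5112, 0.2085]
eef_rot: [0.0, 0.013, 1.0, 0.0]
contact_force: [0.5, -0.3, -0.6]
opening: 0.0296
t 1.7 pos [0.2029 0.5112 0.2085] yaw 88.52 tilt 0.0 open 0.0296 f [ 0.5 -0.3 -0.6] j [ 1.06  0.33 -0.19  1.05 -0.    1.08]
shift units [-9.   -9.    1.77]
turn rz units -1.12
```

```bash
python3 -m jog '[[[-0.65,-0.65,0,0,0,-1],[-0.65,-0.65,0,0,0,-0.12],[-0.65,-0.65,0,0,0,0],[-0.65,-0.65,0,0,0,0],[-0.65,-0.65,0,0,0,0]]]' -0.2
python3 -m jog '[[[-0.65,-0.65,0,0,0,0],[-0.65,-0.65,0,0,0,0],[-0.65,-0.65,0,0,0,0],[-0.65,-0.65,0,0,0,0],[-0.65,-0.65,0,0,0,0]]]'
python3 to.py .641 .0495 .12 93
```

```text
time: 2.2
position: [0.3716, 0.3529, 0.2087]
eef_rot: [0.0, -0.025, 1.0, 0.0]
contact_force: [0.5, -0.2, 0.5]
opening: 0.0342
time: 2.7
position: [0.542, 0.1984, 0.2086]
eef_rot: [0.0, -0.025, 1.0, 0.0]
contact_force: [0.8, 0.6, 0.7]
opening: 0.0343
t 2.7 pos [0.542  0.1984 0.2086] yaw 92.82 tilt 0.02 open 0.0343 f [0.8 0.6 0.7] j [ 0.22  0.38 -0.12  1.08  0.    0.17]
shift units [-1.83 -3.07  1.77]
turn rz units -0.04
```

```bash
python3 -m jog '[[[-0.5,-0.75,0.2,0,0,0],[-0.5,-0.75,0.35,0,0,0],[-0.5,-0.75,0.35,0,0,0],[-0.33,-0.82,0.35,0,0,0],[0,0,0.5,0,0,0]]]'
python3 to.py .641 .0495 .09 93
python3 - <<'E'
from h import *
p=cam("top"); q=cam("scene")
crop(p,205,110,160,110,5,"pics/t3.png"); crop(q,150,130,200,150,4,"pics/s3.png")
print(proj(p,st()[0]["position"]),proj(q,st()[0]["position"]))
E
```

```text
time: 3.2
position: [0.6434, 0.0455, 0.121]
eef_rot: [0.002, -0.021, 1.0, -0.001]
contact_force: [-0.2, 0.1, 0.3]
opening: 0.0341
t 3.2 pos [0.6434 0.0455 0.121 ] yaw 92.46 tilt 0.26 open 0.0341 f [-0.2  0.1  0.3] j [-0.04  0.56 -0.05  0.95 -0.   -0.09]
shift units [0.05 0.08 0.62]
turn rz units -0.13
[235.61829173 174.72858654] [217.70794667 218.94713497]
```

View pics/t3.png

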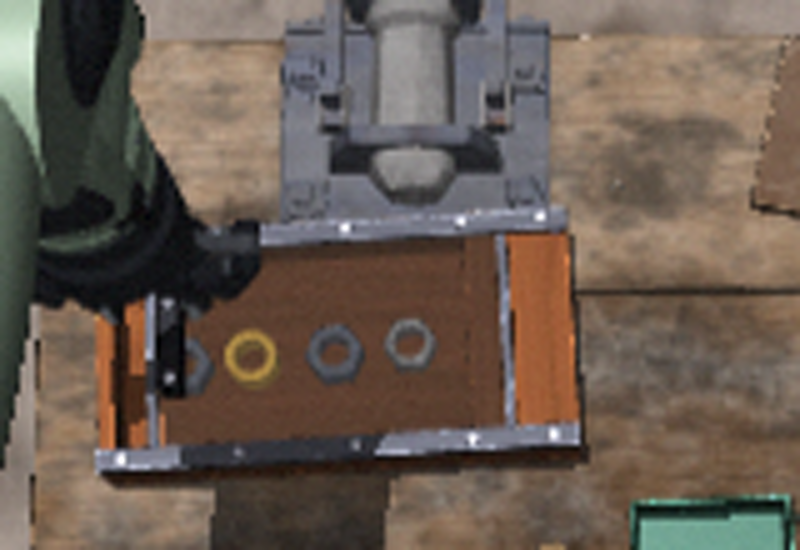

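View pics/s3.png

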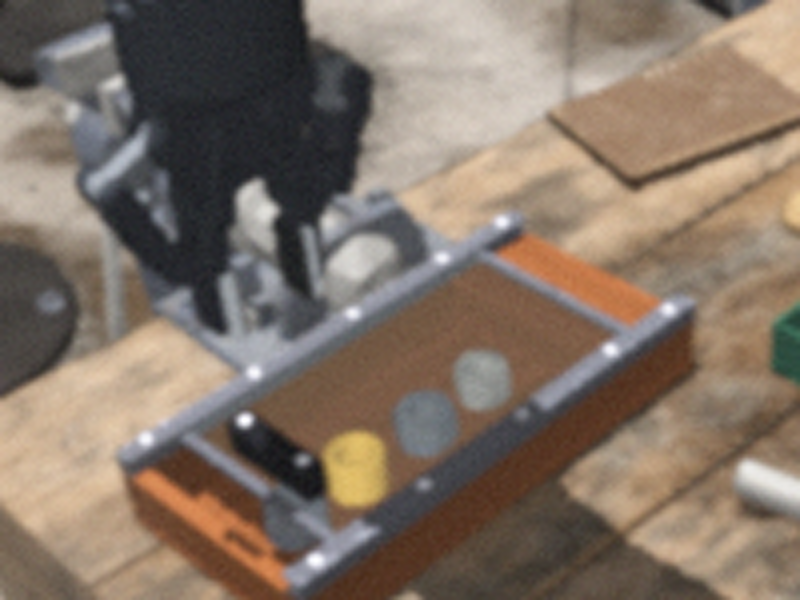

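```bash
python3 - <<'E'
from h import *
q=cam("scene");p=cam("top")
for u,v in [(245,420),(305,462)]: print(ray(q,(150+u/4,130+v/4),.0625).round(4))
for u,v in [(171,303),(171,376)]: print(ray(p,(205+u/5,110+v/5),.0625).round(4))
E
python3 to.py .641 .0495 .052 93
```

```text
[0.6679 0.0526 0.0625]
[0.6228 0.0508 0.0625]
[0.6638 0.0494 0.0625]
[0.6221 0.0484 0.0625]
t 3.4 pos [0.639  0.0514 0.1208] yaw 92.85 tilt 0.1 open 0.0339 f [0.9 0.1 0.8] j [-0.03  0.56 -0.06  0.96  0.   -0.08]
shift units [-0.04 -0.04  1.38]
turn rz units -0.04
```

```bash
python3 -m jog '[[[-0.1,0.02,0.5,0,0,0],[0,0,0.4,0,0,0],[0,0,0.3,0,0,0],[0,0,0.18,0,0,0],[0,0,0,0,0,0]]]'
python3 -m jog '[[[0,0,0,0,0,0],[0,0,0,0,0,0],[0,0,0,0,0,0]]]' -1
python3 to.py .641 .0495 .052 93
```

```text
time: 3.9
position: [0.6443, 0.0533, 0.0521]
eef_rot: [-0.0, -0.025, 1.0, 0.0]
contact_force: [-1.1, 0.5, -0.2]
opening: 0.0341
time: 4.2
position: [0.6454, 0.0524, 0.0531]
eef_rot: [0.001, -0.025, 1.0, -0.0]
contact_force: [-0.5, -0.0, -0.2]
opening: -0.0
t 4.2 pos [0.6454 0.0524 0.0531] yaw 92.84 tilt 0.1 open -0.0 f [-0.5 -0.  -0.2] j [-0.03  0.63 -0.12  0.82 -0.   -0.08]
shift units [ 0.09 -0.05  0.02]
turn rz units -0.04
```

```bash
python3 - <<'E'
from h import *
p=cam("top"); q=cam("scene")
crop(p,205,110,160,110,5,"pics/t4.png"); crop(q,150,130,200,150,4,"pics/s4.png")
x=st()[0]["position"];a,b=proj(p,x),proj(q,x)
print((a-[205,110])*5,(b-[150,130])*4)
E
```

```text
[167.90877193 340.14338761] [276.96134233 456.99496366]
```

View pics/t4.png

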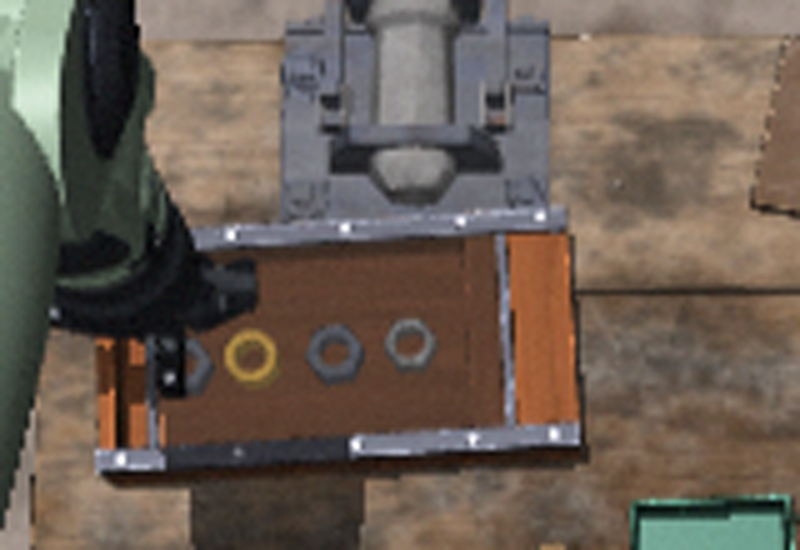

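View pics/s4.png

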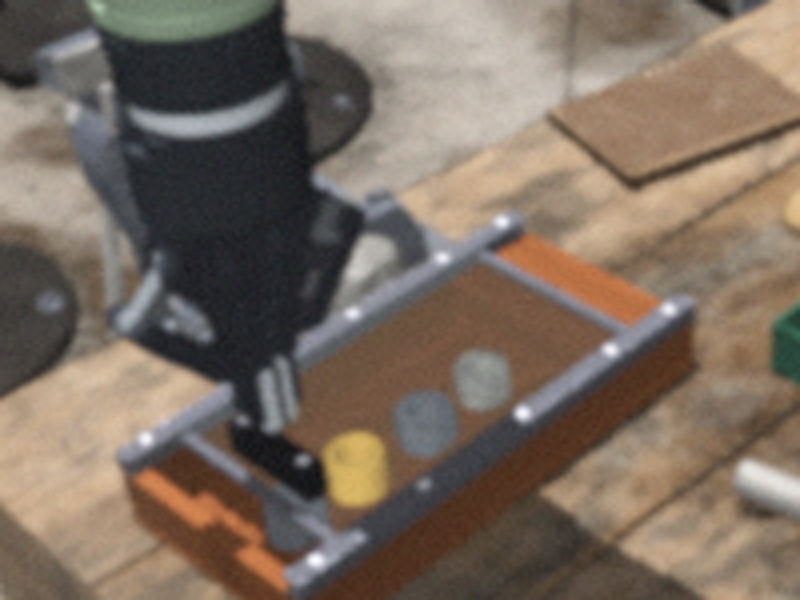

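```bash
python3 - <<'E'
from h import *
def avg(n):
    fs=[cam(n) for _ in range(4)]; p=fs[0]; p=dict(p); p["frame"]=np.clip(np.mean([f["frame"].astype(float) for f in fs],0)*1.6,0,255).astype(np.uint8); return p
p=avg("top");q=avg("scene")
for f,r,nm,x0,y0,s in [(p,None,"t5",220,160,16),(q,None,"s5",190,205,12)]:
    c=cv2.resize(f["frame"][y0:y0+36 if nm=="t5" else y0+48,x0:x0+48 if nm=="t5" else x0+64],None,fx=s,fy=s,interpolation=cv2.INTER_CUBIC)
    x=st()[0]["position"]
    for X,col in [(x,(0,0,255)),((.6665,.0505,.0625),(0,255,0)),((.616,.0505,.0625),(0,255,0))]:
        a=(proj(f,X)+.5-[x0,y0])*s; cv2.circle(c,tuple(int(v) for v in a),4,col,-1)
    cv2.imwrite(f"pics/{nm}.png",c)
E
```

```text
(no output)
```

View pics/t5.png

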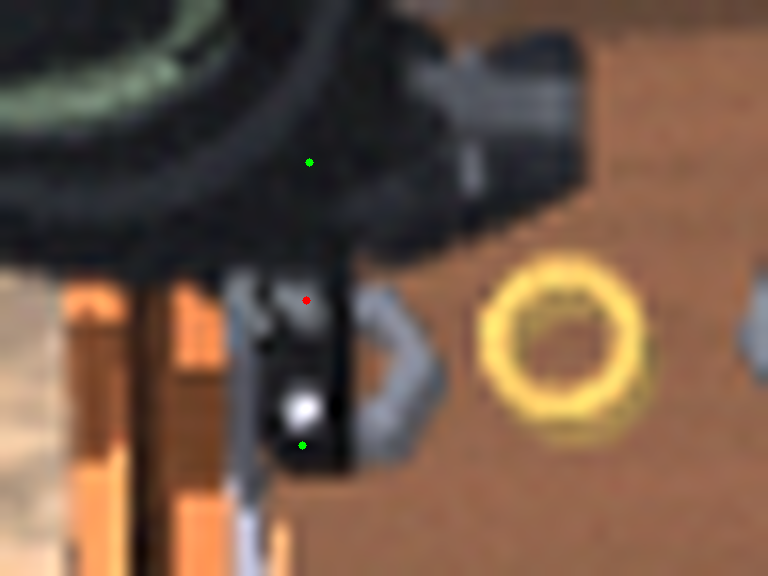

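View pics/s5.png

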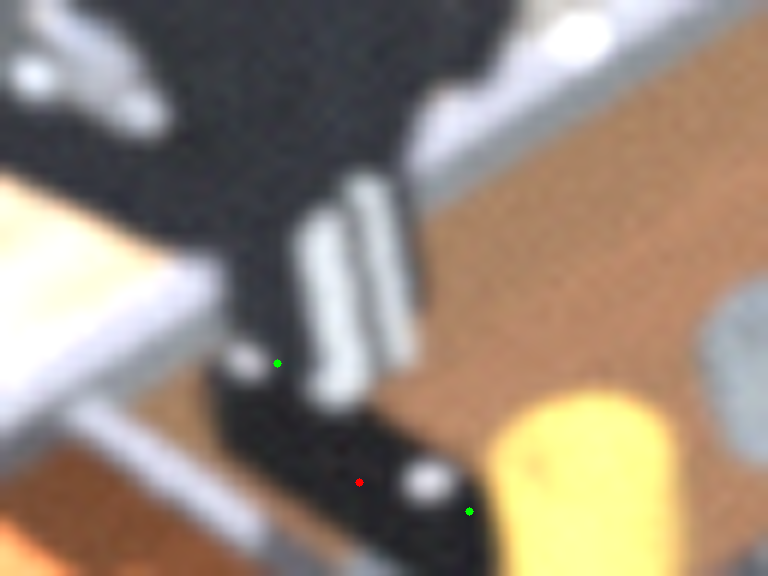

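```bash
python3 - <<'E'
from h import *
q=cam("scene"); p=cam("top")
for x in(.634,.645,.656):
  for z in (.053,.0625,.07,.08): print(x,z,(proj(q,(x,.0524,z))+.5-[190,205])*12,(proj(p,(x,.0524,z))+.5-[220,160])*16)
E
```

```text
0.634 0.053 [398.10910334 508.64506653] [302.64381959 357.94006472]
0.634 0.0625 [389.32672773 463.53535572] [293.81585983 344.44848822]
0.634 0.07 [382.30521472 427.47012293] [286.76072354 333.66627878]
0.634 0.08 [372.81987631 378.74972068] [277.23394174 319.10670795]
0.645 0.053 [356.36028708 476.19853787] [304.2396192  296.67393488]
0.645 0.0625 [347.35162561 431.20132278] [295.43654528 282.78571695]
0.645 0.07 [340.14988111 395.22944757] [288.4014335 271.6867342]
0.645 0.08 [330.42203374 346.63998267] [278.90188349 256.69971694]
0.656 0.053 [315.23137463 444.23378878] [305.83040051 235.60046813]
0.656 0.0625 [306.0041204  399.35073689] [297.05209945 221.31817708]
0.656 0.07 [298.6283177  363.47348382] [290.0369207  209.90448505]
0.656 0.08 [288.66633255 315.01656637] [280.56447724 194.49282469]
```

```bash
python3 -m jog '[[[0,0,-0.4,0,0,0],[0,0,-0.6,0,0,0],[0,-0.5,-0.5,0,0,0],[0,-1,0,0,0,0],[0,0,0,0,0,0]]]'
cat > sn.py <<'E'
import sys
from h import *
nm=sys.argv[1]
def avg(n):
    fs=[cam(n) for _ in range(3)]; p=dict(fs[0]); p["frame"]=np.clip(np.mean([f["frame"].astype(float) for f in fs],0)*1.4,0,255).astype(np.uint8); return p
o,R=st(); x=o["position"]
for n in sys.argv[2:]:
    p=avg(n); u,v=proj(p,x); x0=int(np.clip(u-40,0,560)); y0=int(np.clip(v-35,0,340)); s=10
    c=cv2.resize(p["frame"][y0:y0+60,x0:x0+80],None,fx=s,fy=s,interpolation=cv2.INTER_CUBIC)
    for X,col in [(x,(0,0,255)),(x-R[:,2]*.0187,(255,0,0)),(x+R[:,0]*.011,(0,255,255))]:
        a=(proj(p,X)+.5-[x0,y0])*s; cv2.circle(c,tuple(int(k) for k in a),3,col,-1)
    cv2.imwrite(f"pics/{nm}_{n}.png",c); print(n,x0,y0)
print(x,o["opening"],o["contact_force"])
E
python3 sn.py a scene top
```

```text
time: 5.3
position: [0.6498, -0.028, 0.1283]
eef_rot: [0.002, -0.022, 1.0, -0.002]
contact_force: [-0.1, 0.9, 0.2]
opening: -0.0
scene 206 157
top 224 133
[ 0.64979075 -0.02802439  0.12833255] -1.9768005533010317e-05 [-0.12769624  0.86519047  0.22243173]
```

View pics/a_scene.png

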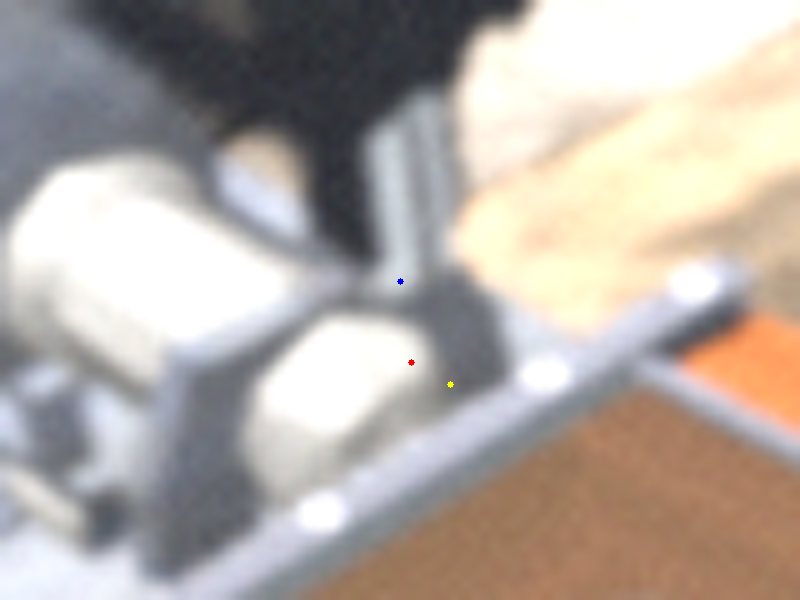

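View pics/a_top.png

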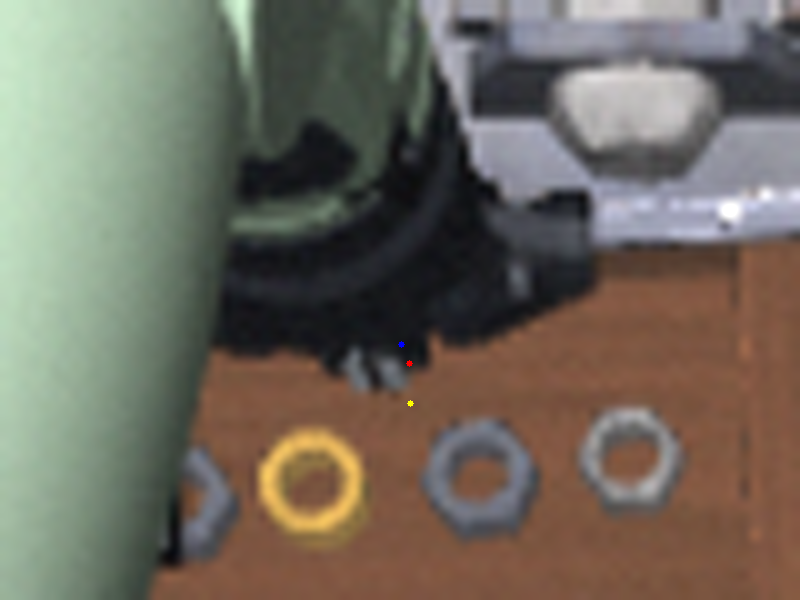

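```bash
python3 -m jog '[[[0,0.5,0,0,0,0],[0,0.5,0,0,0,0],[0,0.46,0,0,0,0],[0,0,0.2,0,0,0],[0,0,0,0,0,0]]]' -0.2
python3 to.py .643 .0505 .06 93
```

```text
time: 6.1
position: [0.6435, 0.0515, 0.1153]
eef_rot: [-0.001, -0.026, 1.0, -0.0]
contact_force: [0.8, 0.5, -0.2]
opening: 0.0341
t 6.1 pos [0.6435 0.0515 0.1153] yaw 92.97 tilt 0.16 open 0.0341 f [ 0.8  0.5 -0.2] j [-0.03  0.57 -0.05  0.95 -0.   -0.09]
shift units [ 0.01 -0.02  1.11]
turn rz units -0.01
```

```bash
python3 -m jog '[[[0,-0.02,0.5,0,0,0],[0,0,0.6,0,0,0],[0,0,0.3,0,0,0],[0,0,0.1,0,0,0],[0,0,0,0,0,0]]]'
python3 -m jog '[[[0,0,0.1,0,0,0],[0,0,0.1,0,0,0],[0,0,0,0,0,0]]]'
python3 sn.py b scene
```

```text
time: 6.6
position: [0.6442, 0.0487, 0.0412]
eef_rot: [-0.001, -0.024, 1.0, -0.0]
contact_force: [0.0, -0.3, 0.0]
opening: 0.0338
time: 6.9
position: [0.6448, 0.0493, 0.0319]
eef_rot: [-0.0, -0.025, 1.0, -0.0]
contact_force: [-0.3, 0.1, -0.1]
opening: 0.0342
scene 182 216
[0.64478792 0.04925793 0.03190806] 0.0342008615320737 [-0.32295055  0.09124848 -0.13978487]
```

View pics/b_scene.png

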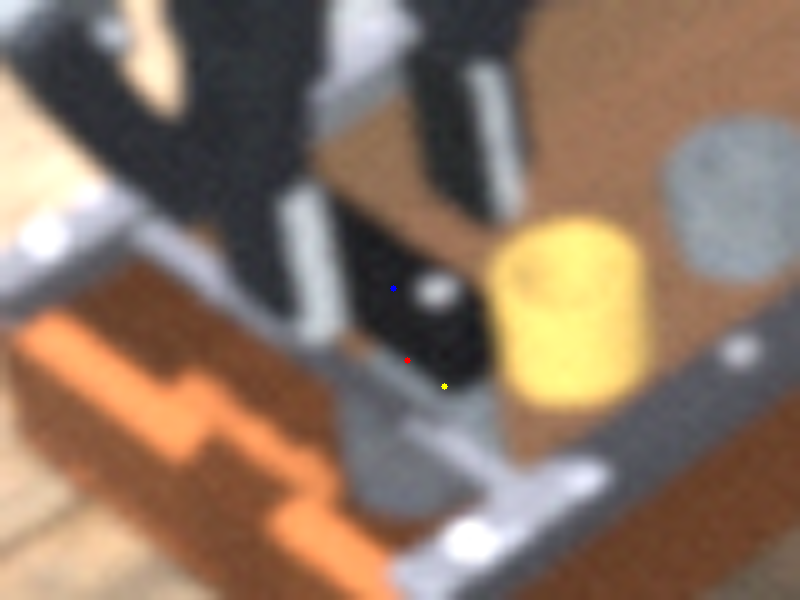

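```bash
python3 -m jog '[[[0,0,0,0,0,0],[0,0,0,0,0,0],[0,0,0,0,0,0],[0,0,0,0,0,0]]]' -1
python3 to.py .643 .0505 .06 93
```

```text
time: 7.45
position: [0.6451, 0.0496, 0.0325]
eef_rot: [0.0, -0.025, 1.0, 0.0]
contact_force: [-1.3, 1.2, 5.0]
opening: 0.0117
t 7.45 pos [0.6451 0.0496 0.0325] yaw 92.85 tilt 0.05 open 0.0117 f [-1.3  1.2  5. ] j [-0.04  0.65 -0.14  0.78  0.   -0.09]
shift units [ 0.04  0.02 -0.55]
turn rz units -0.04
```

```bash
python3 -m jog '[[[0,-0.2,-0.02,0,0,0],[0,-0.4,0,0,0,0],[0,-0.4,0,0,0,0],[0,-0.4,0,0,0,0],[0,-0.4,0,0,0,0]]]'
python3 -m jog '[[[0,-0.4,0,0,0,0],[0,-0.4,0,0,0,0],[0,-0.4,0,0,0,0],[0,-0.4,0,0,0,0],[0,-0.2,0,0,0,0]]]'
python3 -m jog '[[[0,-0.2,0,0,0,0],[0,-0.1,0,0,0,0],[0,-0.1,0,0,0,0],[0,0,0,0,0,0]]]'
python3 to.py .655 -.150 .0325 93
```

```text
time: 7.95
position: [0.6499, -0.0416, 0.0327]
eef_rot: [0.001, -0.025, 1.0, 0.0]
contact_force: [3.4, 1.9, -2.4]
opening: 0.0116
time: 8.45
position: [0.6542, -0.1222, 0.0326]
eef_rot: [0.001, -0.026, 1.0, 0.011]
contact_force: [4.6, 40.4, 7.6]
opening: 0.0117
time: 8.85
position: [0.6542, -0.122, 0.0324]
eef_rot: [0.001, -0.032, 0.999, 0.027]
contact_force: [3.5, 68.2, 13.6]
opening: 0.0117
t 8.85 pos [ 0.6542 -0.122   0.0324] yaw 93.71 tilt 3.08 open 0.0117 f [ 3.5 68.2 13.6] j [-0.32  0.69 -0.06  0.83  0.05 -0.39]
shift units [ 0.02 -0.56 -0.03]
turn rz units 0.18
```

```bash
python3 -m jog '[[[0,0.56,0,0,0,0],[0,0,0,0,0,0]]]'
python3 to.py
python3 - <<'E'
from h import *
p=cam("top"); q=cam("scene")
crop(p,205,130,160,110,5,"pics/t6.png"); crop(q,160,130,200,150,4,"pics/s6.png")
E
```

```text
time: 9.05
position: [0.654, -0.1183, 0.0326]
eef_rot: [0.0, -0.027, 1.0, 0.001]
contact_force: [5.7, 2.0, -7.1]
opening: 0.0115
t 9.05 pos [ 0.654  -0.1183  0.0326] yaw 93.14 tilt 0.13 open 0.0115 f [ 5.7  2.  -7.1] j [-0.29  0.68 -0.08  0.81  0.   -0.35]
```

View pics/t6.png

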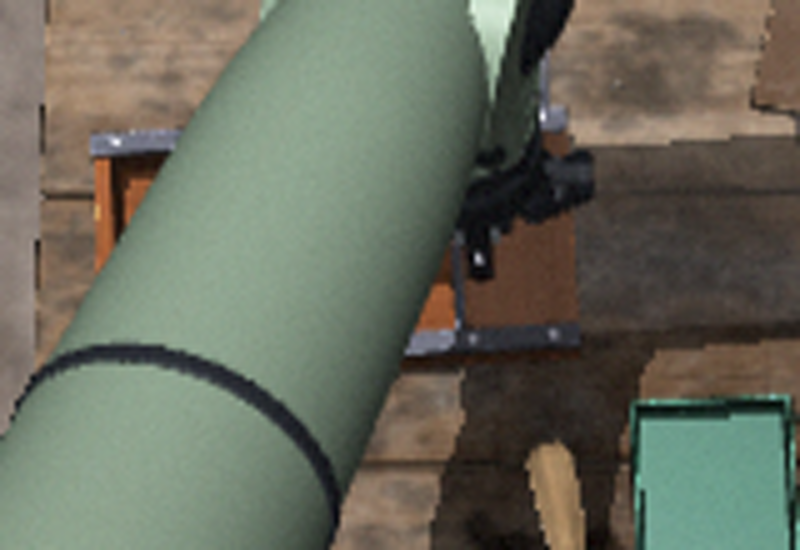

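View pics/s6.png

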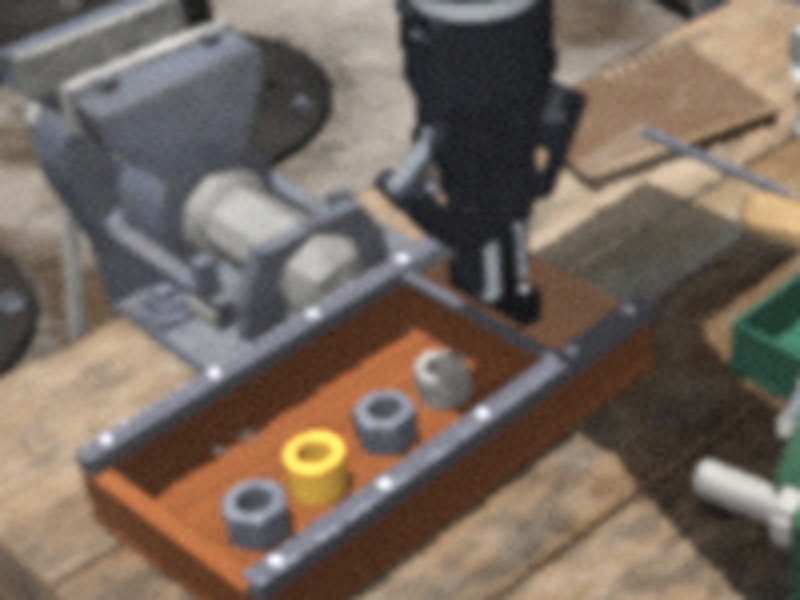

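```bash
python3 -m jog '[[[0,-0.2,0,0,0,0],[0,-0.05,0,0,0,0],[0,0,0,0,0,0]]]'
python3 -m jog '[[[0,0.05,0,0,0,0],[0,0,0,0,0,0],[0,0,0,0,0,0]]]' -0.2
python3 -m jog '[[[0,0,-0.5,0,0,0],[0,0,-0.7,0,0,0],[0,0,-0.7,0,0,0],[0,0,-0.5,0,0,0]]]' 0.1
python3 to.py
```

```text
time: 9.45
position: [0.6542, -0.122, 0.0325]
eef_rot: [0.001, -0.028, 1.0, 0.013]
contact_force: [4.8, 33.0, 4.6]
opening: 0.0117
time: 9.75
position: [0.653, -0.1323, 0.0326]
eef_rot: [-0.001, -0.025, 1.0, 0.001]
contact_force: [-0.6, 3.7, -0.4]
opening: 0.0343
time: 10.15
position: [0.6541, -0.1349, 0.1557]
eef_rot: [0.001, -0.024, 1.0, -0.001]
contact_force: [0.3, 0.5, -0.1]
opening: 0.047
t 10.15 pos [ 0.6541 -0.1349  0.1557] yaw 92.72 tilt 0.18 open 0.047 f [ 0.3  0.5 -0.1] j [-0.31  0.58  0.07  1.06 -0.   -0.36]
```

```bash
python3 -m jog '[[[0,-0.8,-0.2,0,0,0],[0.2,-0.9,-0.2,0,0,0],[0.2,-0.9,-0.2,0,0,0],[0.2,-0.9,0,0,0,0],[0,-0.4,0,0,0,0]]]'
python3 to.py
python3 - <<'E'
from h import *
fs=[cam("top") for _ in range(4)];p=dict(fs[0]); p["frame"]=np.mean([f["frame"].astype(float) for f in fs],0).astype(np.uint8)
crop(p,205,140,150,75,5.3,"pics/t7.png")
cv2.imwrite("pics/avg_box.png",p["frame"])
for l in ["dark_nut_a","bright_nut","bronze_bush"]:
  for pp in (fs[3],cam("scene")):
    for r in manip.silhouettes(l,pp)[:4]:
        ys,xs=np.nonzero(r["region"]); print(l,pp["shot"],round(r["confidence"],2),r["box"],xs.mean().round(1),ys.mean().round(1),len(xs),ray(pp,(xs.mean(),ys.mean()),.02).round(4))
q=cam("scene");crop(q,160,130,320,180,2.5,"pics/s7.png")
E
```

```text
time: 10.65
position: [0.6311, -0.3354, 0.1836]
eef_rot: [-0.0, -0.022, 1.0, -0.002]
contact_force: [0.2, 0.1, -1.2]
opening: 0.047
t 10.65 pos [ 0.6311 -0.3354  0.1836] yaw 92.48 tilt 0.21 open 0.047 f [ 0.2  0.1 -1.2] j [-0.59  0.66  0.28  1.19 -0.   -0.63]
dark_nut_a 39 0.49 [236.1, 177.2, 11.1, 14.3] 241.3 182.9 102 [0.6394 0.0496 0.02  ]
dark_nut_a 39 0.46 [267.0, 175.2, 11.7, 9.3] 271.7 180.3 62 [ 0.6463 -0.0371  0.02  ]
dark_nut_a 40 0.69 [215.1, 250.6, 17.3, 17.1] 224.1 258.2 244 [0.6385 0.0515 0.02  ]
dark_nut_a 40 0.61 [250.3, 226.9, 12.6, 18.4] 256.4 235.2 223 [ 0.6451 -0.0344  0.02  ]
bright_nut 39 0.43 [280.5, 173.0, 14.0, 11.4] 286.5 178.5 61 [ 0.6513 -0.0793  0.02  ]
bright_nut 41 0.65 [268.5, 217.5, 9.9, 13.8] 270.6 224.8 156 [ 0.6487 -0.0762  0.02  ]
bright_nut 41 0.32 [341.9, 191.8, 70.5, 53.5] 376.4 214.0 1434 [ 0.5076 -0.2582  0.02  ]
bronze_bush 39 0.64 [250.4, 175.6, 9.1, 10.9] 254.9 181.8 98 [0.6423 0.0107 0.02  ]
bronze_bush 42 0.74 [230.6, 241.0, 14.3, 14.7] 239.0 246.7 210 [0.6434 0.0117 0.02  ]
bronze_bush 42 0.68 [359.5, 103.0, 31.3, 67.7] 376.0 147.6 1217 [ 0.6866 -0.4894  0.02  ]
```

View pics/t7.png

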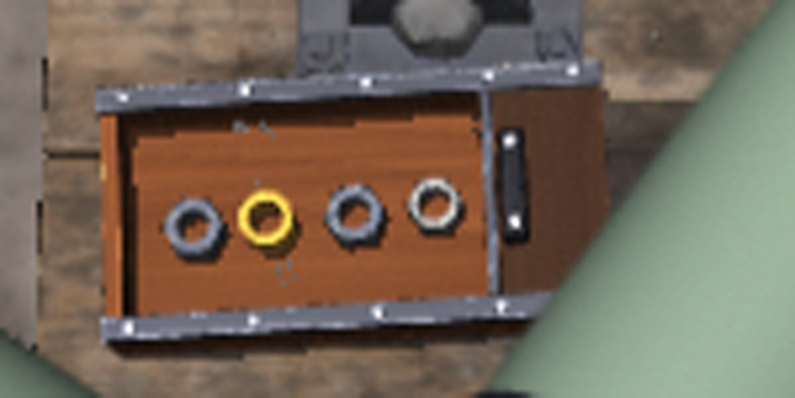

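View pics/s7.png

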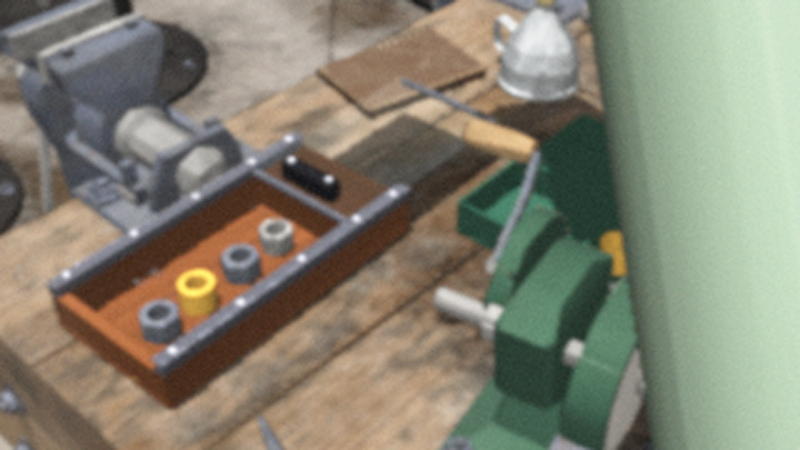

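```bash
python3 - <<'E'
from h import *
p=cam("top"); im=cv2.imread("pics/avg_box.png")
c=np.clip(im[145:212,215:325].astype(float)*1.5,0,255).astype(np.uint8)
cv2.imwrite("pics/t8.png",cv2.resize(c,None,fx=7.2,fy=7.2,interpolation=cv2.INTER_CUBIC))
z=lambda u,v:(205+u/5.3,140+v/5.3)
for n,(u,v),h in [("rib1",(511,138),.0625),("rib2",(514,221),.0625),("bar top",(487,95),.047),("bar bot",(494,300),.047),("outer left",(103,200),.04),("inner left",(121,200),.04),("floorleft",(130,230),.005),("floorright",(485,200),.005)]: print(n,ray(p,z(u,v),h).round(4))
E
```

```text
rib1 [ 0.6757 -0.1233  0.0625]
rib2 [ 0.6308 -0.1249  0.0625]
bar top [ 0.704 -0.11   0.047]
bar bot [ 0.5922 -0.1139  0.047 ]
outer left [0.6496 0.0943 0.04  ]
inner left [0.6495 0.0847 0.04  ]
floorleft [0.6418 0.0859 0.005 ]
floorright [ 0.6573 -0.1071  0.005 ]
```

View pics/t8.png

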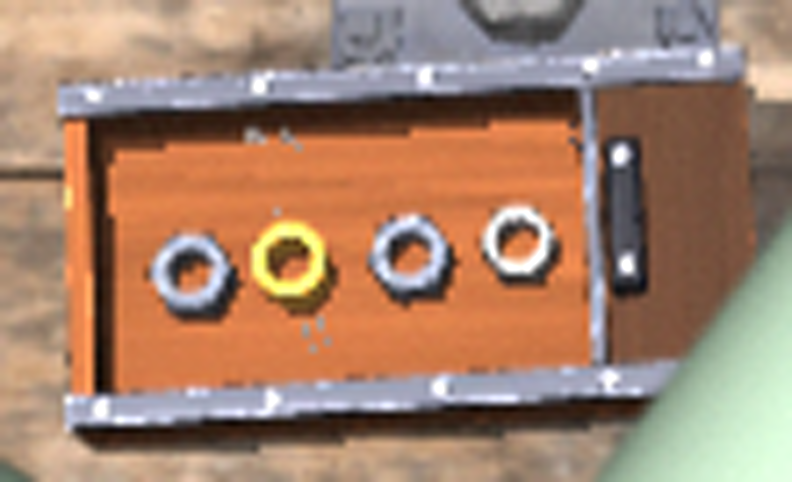

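```bash
python3 - <<'E'
from h import *
P={}
for n in("top","scene"):
    fs=[cam(n) for _ in range(8)]; p=dict(fs[0]); p["frame"]=np.clip(np.mean([f["frame"].astype(float) for f in fs],0)*1.4,0,255).astype(np.uint8); P[n]=p
    np.savez(f"{n}.npz",**{k:np.asarray(p[k]) for k in ("frame","vertical_fov","cx","cy","R","t")})
c=[(.639,.050),(.643,.011),(.646,-.036),(.650,-.077)]
rows=[]
for n in("top","scene"):
    r=[]
    for x,y in c:
        u,v=proj(P[n],(x,y,.015)); w=9 if n=="top" else 14
        M=np.float32([[1,0,-(u-w)],[0,1,-(v-w)]])*(190/(2*w))
        r.append(cv2.warpAffine(P[n]["frame"],M,(190,190),flags=cv2.INTER_CUBIC))
    rows.append(np.hstack(r))
cv2.imwrite("pics/nuts.png",np.vstack(rows))
E
```

```text
(no output)
```

View pics/nuts.png

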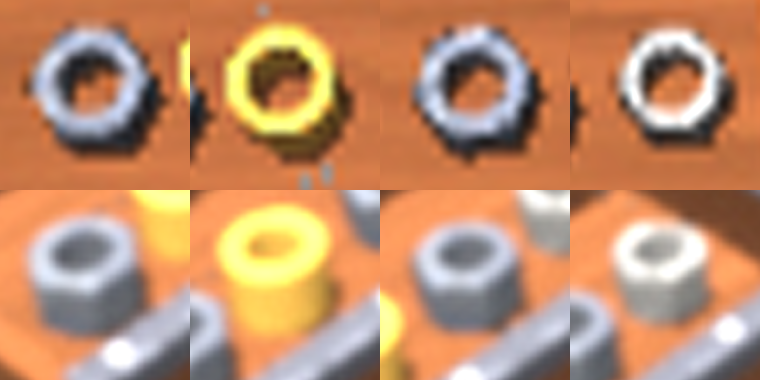

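```bash
cat > fit.py <<'E'
from h import *
from scipy.optimize import minimize
P={}
for n in("top","scene"):
    d=np.load(f"{n}.npz"); P[n]={k:(d[k] if d[k].ndim else float(d[k])) for k in d}
S=8
def render(p,x,y,yaw,af,hr,zt,win,kind):
    x0,y0,w,h=win
    # silhouette: face with hole
    if kind=="hex":
        R=af/2/np.cos(np.pi/6); a=yaw+np.pi/6+np.arange(6)*np.pi/3
    else: R=af/2; a=np.arange(48)*np.pi/24
    b=np.arange(32)*np.pi/16
    im=np.zeros((h*S,w*S),np.uint8)
    f=lambda pts:np.round((np.array([proj(p,q) for q in pts])+.5-[x0,y0])*S).astype(np.int32)
    cv2.fillPoly(im,[f([(x+R*np.cos(t),y+R*np.sin(t),zt) for t in a])],255)
    cv2.fillPoly(im,[f([(x+hr*np.cos(t),y+hr*np.sin(t),zt) for t in b])],0)
    return cv2.resize(im,(w,h),interpolation=cv2.INTER_AREA).astype(float)
def ncc(a,b):
    a=a-a.mean();b=b-b.mean();return (a*b).sum()/np.sqrt((a*a).sum()*(b*b).sum())
def fit(x,y,af,zt,kind,ch):
    W={}
    for n in P:
        u,v=proj(P[n],(x,y,zt)); k=9 if n=="top" else 14; W[n]=(int(u-k),int(v-k),2*k,2*k)
    def sc(q,parts=False):
        s=[ncc(render(P[n],q[0],q[1],q[2],af,q[3],zt,W[n],kind),ch(P[n]["frame"][W[n][1]:W[n][1]+W[n][3],W[n][0]:W[n][0]+W[n][2]].astype(float))) for n in P]
        return s if parts else -sum(s)
    out=[]
    for deg in (range(-30,30,10) if kind=="hex" else [0]):
        r=minimize(sc,[x,y,np.radians(deg),.009],method="Nelder-Mead",options=dict(initial_simplex=[[x,y,np.radians(deg),.009],[x+.004,y,np.radians(deg),.009],[x,y+.004,np.radians(deg),.009],[x,y,np.radians(deg+8),.009],[x,y,np.radians(deg),.008]],maxfev=150))
        out.append((-r.fun,r.x[:2].round(4),round((np.degrees(r.x[2])+30)%60-30,1),r.x[3].round(4),np.round(sc(r.x,True),3)))
    out.sort(key=lambda o:-o[0]); return out
if __name__=="__main__":
  blue=lambda f:f[...,0]
  for nm,x,y,af,zt,k,ch in [("dark_a",.637,.050,.03,.025,"hex",blue),("bush",.643,.010,.03,.029,"rnd",lambda f:f[...,1]),("dark_b",.645,-.036,.03,.025,"hex",blue),("bright",.649,-.077,.027,.025,"hex",blue)]:
    for o in fit(x,y,af,zt,k,ch)[:4]: print(nm,*o)
E
python3 fit.py
```

```text
dark_a 1.5893417974901665 [0.6416 0.0504] 5.0 0.008 [0.901 0.688]
dark_a 1.587262102720186 [0.6418 0.0506] 12.5 0.0077 [0.891 0.697]
dark_a 1.5835656636074544 [0.6415 0.0504] -5.5 0.008 [0.902 0.682]
dark_a 1.5781544320613903 [0.6419 0.0504] -16.4 0.0079 [0.884 0.694]
bush 1.4805899333800885 [0.6445 0.0111] 2.0 0.0085 [0.872 0.609]
dark_b 1.4536767153398382 [ 0.6482 -0.036 ] 13.2 0.0082 [0.908 0.545]
dark_b 1.4511403364329323 [ 0.6481 -0.036 ] 23.7 0.0082 [0.91  0.541]
dark_b 1.447229832915644 [ 0.6482 -0.0361] 1.9 0.0083 [0.902 0.545]
dark_b 1.4419305284970485 [ 0.6483 -0.036 ] 21.8 0.0085 [0.9   0.542]
bright 1.4298736064955186 [ 0.6529 -0.079 ] 0.3 0.0081 [0.891 0.539]
bright 1.4256911729156418 [ 0.6528 -0.0791] 5.4 0.008 [0.89  0.536]
bright 1.4154719621600305 [ 0.6529 -0.0789] 17.8 0.0078 [0.872 0.543]
bright 1.4150775417234267 [ 0.6528 -0.0789] 19.5 0.0077 [0.873 0.542]
```

```bash
A='[[[0,0,0,0,0,1],[0,0,0,0,0,1],[0,0,0,0,0,1],[0,0,0,0,0,1],[0,0,0,0,0,1]]]'
echo; python3 -m jog '[[[0,0,0,0,0,1],[0,0,0,0,0,1],[0,0,0,0,0,1],[0,0,0,0,0,1],[0,0,0,0,0,1]]]' 0.3
python3 -m jog '[[[0,0,0,0,0,1],[0,0,0,0,0,1],[0,0,0,0,0,1],[0,0,0,0,0,1],[0,0,0,0,0,1]]]'
python3 -m jog '[[[0,0,0,0,0,1],[0,0,0,0,0,1],[0,0,0,0,0,1],[0,0,0,0,0,1],[0,0,0,0,0,1]]]'
python3 -m jog '[[[0,0,0,0,0,1],[0,0,0,0,0,1],[0,0,0,0,0,1],[0,0,0,0,0,1],[0,0,0,0,0,1]]]'
python3 -m jog '[[[0,0,0,0,0,1],[0,0,0,0,0,1],[0,0,0,0,0,0.6],[0,0,0,0,0,0],[0,0,0,0,0,0]]]'
python3 to.py .653 -.079 .1 2
```

```text
time: 12.7
position: [0.6335, -0.3287, 0.183]
eef_rot: [0.0, 0.151, 0.989, 0.0]
contact_force: [-0.2, 0.7, -0.2]
opening: 0.0559
time: 13.2
position: [0.6335, -0.3287, 0.183]
eef_rot: [-0.0, 0.32, 0.947, -0.0]
contact_force: [0.2, -0.6, -0.3]
opening: 0.0557
time: 13.7
position: [0.6335, -0.3287, 0.183]
eef_rot: [0.0, 0.48, 0.877, 0.0]
contact_force: [-0.7, 1.2, -0.9]
opening: 0.0555
time: 14.2
position: [0.6335, -0.3287, 0.183]
eef_rot: [0.0, 0.625, 0.781, -0.0]
contact_force: [-0.7, 0.4, -0.2]
opening: 0.0553
time: 14.7
position: [0.6335, -0.3287, 0.183]
eef_rot: [0.0, 0.692, 0.722, -0.0]
contact_force: [0.4, 0.4, 0.9]
opening: 0.0556
t 14.7 pos [ 0.6335 -0.3287  0.183 ] yaw 2.48 tilt 0.0 open 0.0556 f [0.4 0.4 0.9] j [-0.58  0.66  0.28  1.19 -0.    0.95]
shift units [4.97 0.61 1.66]
turn rz units 0.12
```

```bash
python3 -m jog '[[[0.8,0,0,0,0,0.12],[0.9,0.15,0,0,0,0],[0.9,0.15,0.2,0,0,0],[0.9,0.15,0.4,0,0,0],[0.9,0.16,0.4,0,0,0]]]'
python3 -m jog '[[[0.55,0,0.3,0,0,0],[0,0,0.3,0,0,0],[0,0,0,0,0,0],[0,0,0,0,0,0]]]'
python3 to.py .653 -.079 .05 2
python3 sn.py c scene top
```

```text
time: 15.2
position: [0.6567, -0.1063, 0.1332]
eef_rot: [0.001, 0.695, 0.719, 0.0]
contact_force: [0.3, -0.1, -0.5]
opening: 0.0557
time: 15.6
position: [0.6553, -0.0806, 0.1032]
eef_rot: [0.0, 0.695, 0.719, -0.0]
contact_force: [-0.4, 0.4, 0.6]
opening: 0.0555
t 15.6 pos [ 0.6553 -0.0806  0.1032] yaw 1.96 tilt 0.01 open 0.0555 f [-0.4  0.4  0.6] j [-0.23  0.61 -0.02  0.94 -0.    1.3 ]
shift units [ 0.03 -0.04  1.06]
turn rz units -0.01
scene 226 155
top 244 134
[ 0.65529403 -0.08057885  0.10319257] 0.05548454025879514 [-0.43526012  0.41371343  0.64612632]
```

View pics/c_scene.png

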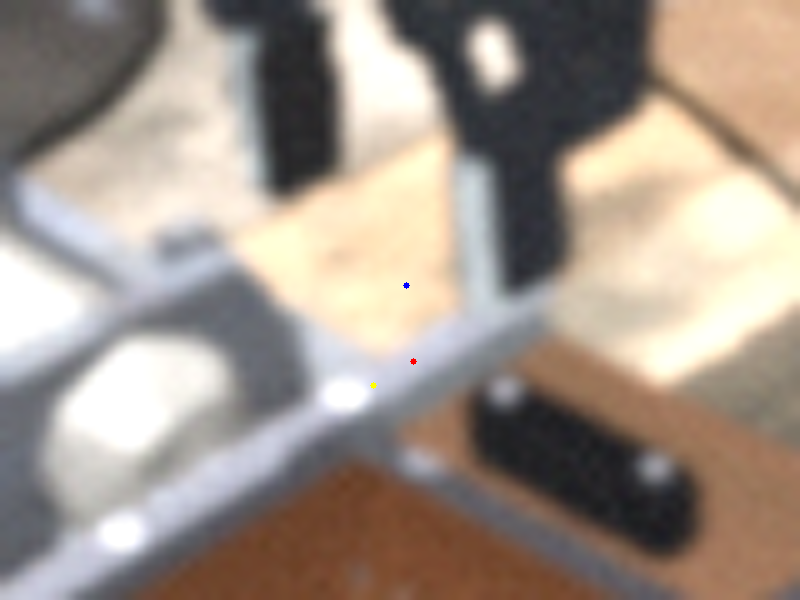

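View pics/c_top.png

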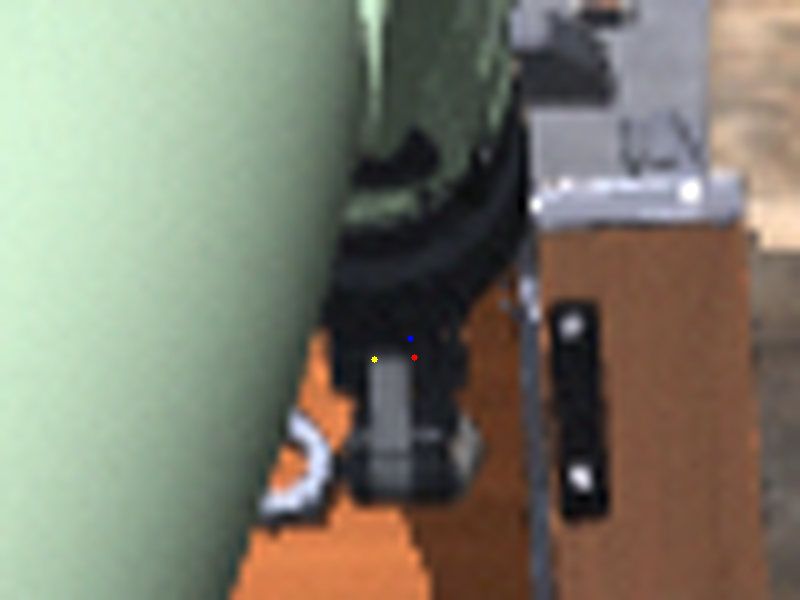

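```bash
python3 -m jog '[[[0.03,-0.04,0.4,0,0,0],[0,0,0.6,0,0,0],[0,0,0.6,0,0,0],[0,0,0.3,0,0,0],[0,0,0.1,0,0,0]]]'
python3 -m jog '[[[0,0,0.1,0,0,0],[0,0,0,0,0,0]]]'
python3 sn.py d scene
```

```text
time: 16.4
position: [0.6519, -0.0789, 0.0013]
eef_rot: [-0.001, 0.695, 0.719, -0.001]
contact_force: [-0.1, -0.3, 0.1]
opening: 0.0559
time: 16.6
position: [0.6538, -0.0791, -0.0014]
eef_rot: [0.0, 0.695, 0.719, 0.0]
contact_force: [-0.6, -0.1, -0.0]
opening: 0.0551
scene 230 195
[ 0.65382606 -0.07912168 -0.00139839] 0.05513070799448276 [-0.56458803 -0.10377099 -0.00607518]
```

View pics/d_scene.png

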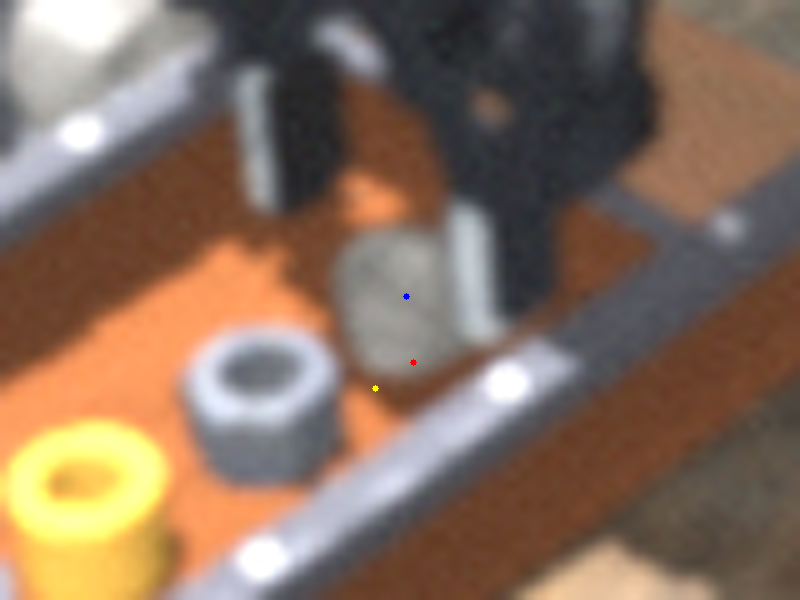

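```bash
python3 -m jog '[[[0,0,0.06,0,0,0],[0,0,0.06,0,0,0],[0,0,0.04,0,0,0],[0,0,0,0,0,0]]]'
python3 to.py
```

```text
time: 17.15
position: [0.6527, -0.0788, -0.0105]
eef_rot: [-0.0, 0.695, 0.719, -0.0]
contact_force: [0.1, 0.1, -1.3]
opening: 0.0555
t 17.15 pos [ 0.6527 -0.0788 -0.0105] yaw 1.96 tilt 0.05 open 0.0555 f [ 0.1  0.1 -1.3] j [-0.23  0.72 -0.13  0.72 -0.    1.3 ]
```

```bash
python3 -m jog '[[[0,0,0,0,0,0],[0,0,0,0,0,0],[0,0,0,0,0,0],[0,0,0,0,0,0],[0,0,0,0,0,0]]]' -1
python3 sn.py e scene
```

```text
time: 17.65
position: [0.6535, -0.079, -0.0097]
eef_rot: [0.0, 0.695, 0.719, 0.0]
contact_force: [-0.1, 0.6, 2.9]
opening: 0.0248
scene 231 198
[ 0.65351894 -0.07897085 -0.00966358] 0.024829286269034856 [-0.11728072  0.6284428   2.93124979]
```

View pics/e_scene.png

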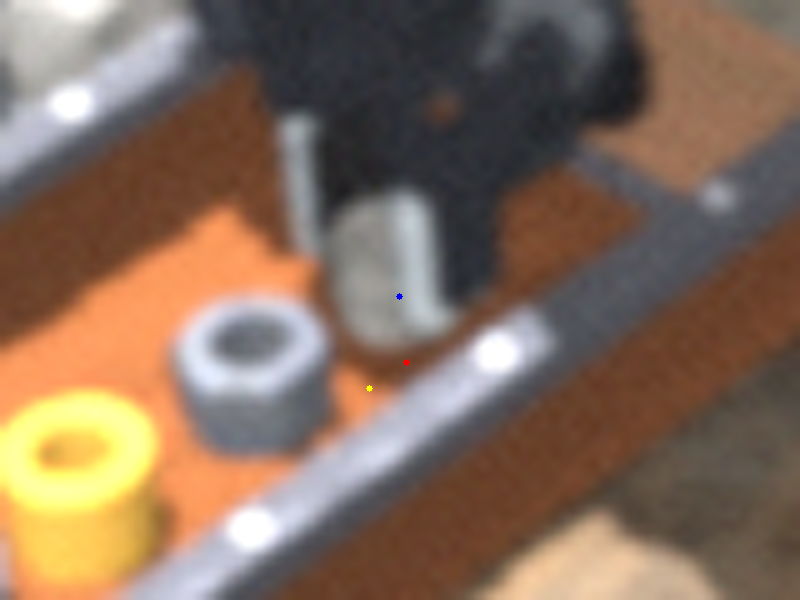

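```bash
python3 -m jog '[[[0,0,-0.3,0,0,0],[0,0,-0.5,0,0,0],[0,0,-0.8,0,0,0],[0,0,-0.8,0,0,0],[0,0,-0.4,0,0,0]]]'
python3 to.py .58 -.30 .13 2
```

```text
time: 18.3
position: [0.6548, -0.0792, 0.1347]
eef_rot: [0.002, 0.695, 0.719, 0.001]
contact_force: [0.2, 0.2, -1.1]
opening: 0.0248
t 18.3 pos [ 0.6548 -0.0792  0.1347] yaw 1.95 tilt 0.28 open 0.0248 f [ 0.2  0.2 -1.1] j [-0.23  0.58  0.01  1.   -0.    1.3 ]
shift units [-4.36 -1.65  0.09]
turn rz units -0.01
```

```bash
python3 -m jog '[[[-0.5,-0.1,0,0,0,0],[-0.8,-0.3,0,0,0,0],[-0.9,-0.35,0,0,0,0],[-0.9,-0.35,0,0,0,0],[-0.8,-0.35,0,0,0,0]]]'
python3 -m jog '[[[-0.4,-0.4,0,0,0,0],[-0.2,-0.7,0,0,0,0],[-0.6,-0.6,0,0,0,0],[-0.8,-0.4,0,0,0,0],[-0.6,-0.2,0,0,0,0]]]'
python3 to.py .4755 -.4455 .08 2
```

```text
time: 18.8
position: [0.5864, -0.2781, 0.1307]
eef_rot: [0.0, 0.695, 0.719, -0.0]
contact_force: [0.7, 0.3, -0.1]
opening: 0.0247
time: 19.3
position: [0.4748, -0.4118, 0.131]
eef_rot: [-0.0, 0.696, 0.718, -0.0]
contact_force: [1.2, -0.1, -0.4]
opening: 0.0247
t 19.3 pos [ 0.4748 -0.4118  0.131 ] yaw 1.86 tilt 0.04 open 0.0247 f [ 1.2 -0.1 -0.4] j [-0.83  0.53 -0.09  0.96 -0.    0.71]
shift units [-0.67 -0.01  1.02]
turn rz units -0.04
```

```bash
python3 -m jog '[[[-0.4,0,0,0,0,0],[0,0,0.6,0,0,0],[0,0,0,0,0,0],[0,0,0,0,0,0]]]'
python3 to.py .4755 -.4455 -.009 2
python3 sn.py f scene top
```

```text
time: 19.7
position: [0.4768, -0.429, 0.0998]
eef_rot: [-0.001, 0.695, 0.719, 0.0]
contact_force: [0.3, -0.8, 0.2]
opening: 0.0243
t 19.7 pos [ 0.4768 -0.429   0.0998] yaw 1.96 tilt 0.16 open 0.0243 f [ 0.3 -0.8  0.2] j [-0.85  0.58 -0.08  0.91  0.    0.69]
shift units [-0.33 -0.03  2.18]
turn rz units -0.01
scene 395 122
top 377 199
[ 0.47678242 -0.42902296  0.09982707] 0.024269196562714295 [ 0.27568217 -0.76866121  0.20803922]
```

View pics/f_scene.png

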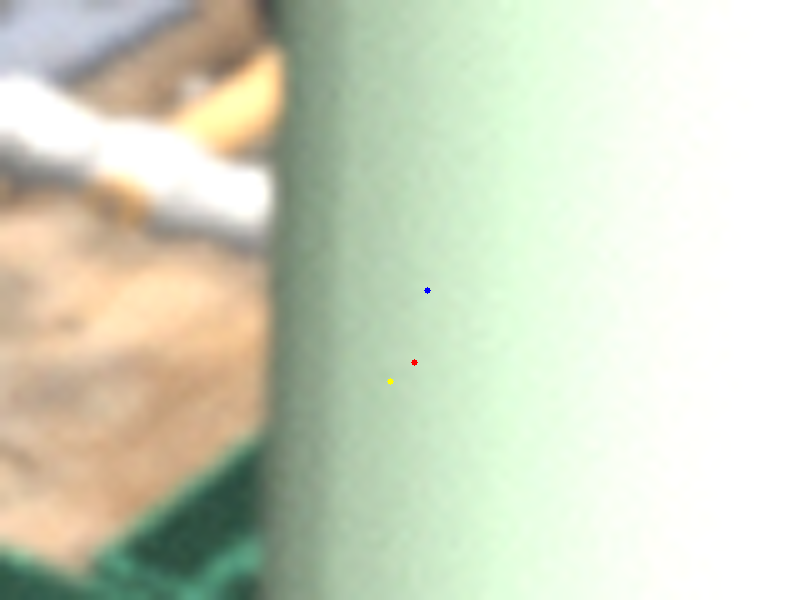

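View pics/f_top.png

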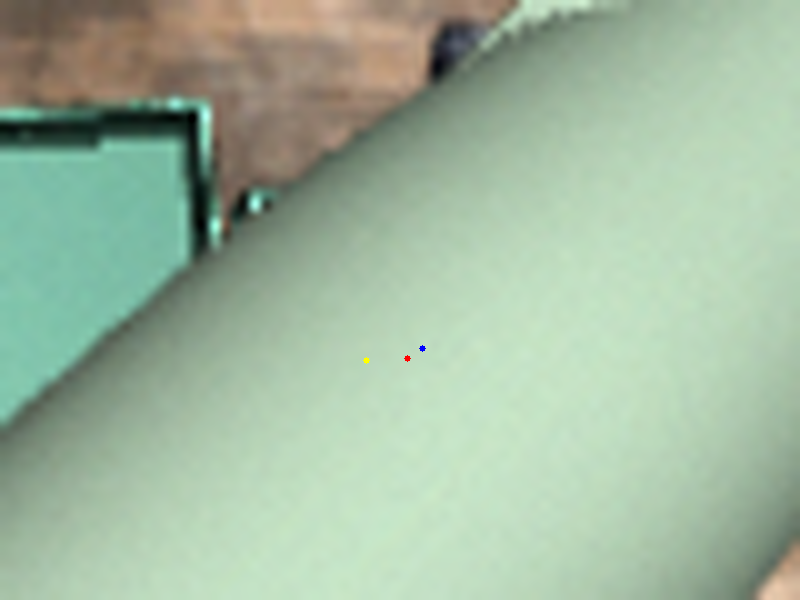

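```bash
python3 -m jog '[[[-0.33,-0.03,0.2,0,0,0],[0,0,0.6,0,0,0],[0,0,0.6,0,0,0],[0,0,0.4,0,0,0],[0,0,0.2,0,0,0]]]'
python3 -m jog '[[[0,0,0.08,0,0,0],[0,0,0,0,0,0]]]'
python3 to.py .4755 -.4455 -.0105 2
```

```text
time: 20.5
position: [0.4753, -0.4462, -0.0027]
eef_rot: [-0.002, 0.695, 0.719, 0.0]
contact_force: [0.3, 0.3, -0.8]
opening: 0.025
time: 20.7
position: [0.4767, -0.4471, -0.004]
eef_rot: [0.0, 0.695, 0.719, -0.0]
contact_force: [-0.7, -0.3, -0.5]
opening: 0.0248
t 20.7 pos [ 0.4767 -0.4471 -0.004 ] yaw 1.95 tilt 0.01 open 0.0248 f [-0.7 -0.3 -0.5] j [-0.87  0.71 -0.14  0.72 -0.    0.67]
shift units [ 0.03 -0.02  0.13]
turn rz units -0.01
```

```bash
python3 -m jog '[[[0,0,0.05,0,0,0],[0,0,0.05,0,0,0],[0,0,0.03,0,0,0],[0,0,0,0,0,0]]]'
python3 to.py .4755 -.4455 -.0105 2
```

```text
time: 21.1
position: [0.4767, -0.4466, -0.0103]
eef_rot: [0.0, 0.695, 0.719, -0.0]
contact_force: [0.0, -0.3, -1.6]
opening: 0.025
t 21.1 pos [ 0.4767 -0.4466 -0.0103] yaw 1.96 tilt 0.01 open 0.025 f [ 0.  -0.3 -1.6] j [-0.87  0.71 -0.15  0.71 -0.    0.67]
shift units [ 0.02 -0.02  0.  ]
turn rz units -0.01
```

```bash
python3 -m jog '[[[0,0,0.02,0,0,0],[0,0,0,0,0,0],[0,0,0,0,0,0]]]' 0.1
python3 -m jog '[[[0,0,-0.4,0,0,0],[0,0,-0.7,0,0,0],[0,0,-0.9,0,0,0],[0,0,-0.8,0,0,0],[0.5,0,0,0,0,0]]]' 0.2
python3 -m jog '[[[0.9,0.2,0,0,0,0],[0.8,0.5,0,0,0,0],[0.6,0.7,0,0,0,0],[0.8,0.5,0,0,0,0],[0.9,0.3,0,0,0,0]]]' 0.2
python3 -m jog '[[[0.9,0.4,0,0,0,-1],[0.9,0.4,0,0,0,-1],[0.6,0.2,0,0,0,-1],[0,0,0,0,0,-1],[0,0,0,0,0,0]]]' 0.2
python3 to.py .648 -.036 .10 18
```

```text
time: 21.4
position: [0.4767, -0.4467, -0.0114]
eef_rot: [0.0, 0.695, 0.719, -0.0]
contact_force: [0.9, 0.4, 1.3]
opening: 0.0469
time: 21.9
position: [0.479, -0.4275, 0.1356]
eef_rot: [0.007, 0.696, 0.718, -0.001]
contact_force: [1.6, -0.1, 0.9]
opening: 0.0514
time: 22.4
position: [0.5808, -0.2171, 0.1288]
eef_rot: [0.001, 0.695, 0.719, 0.0]
contact_force: [0.1, -0.3, 0.6]
opening: 0.0515
time: 22.9
position: [0.6174, -0.0929, 0.1286]
eef_rot: [0.0, 0.587, 0.809, -0.0]
contact_force: [-0.1, -0.7, 0.9]
opening: 0.0515
t 22.9 pos [ 0.6174 -0.0929  0.1286] yaw 18.08 tilt 0.01 open 0.0515 f [-0.1 -0.7  0.9] j [-0.27  0.52 -0.1   0.95 -0.    0.99]
shift units [0.89 0.93 0.57]
turn rz units 0.02
```

```bash
python3 -m jog '[[[0.45,0.45,0.2,0,0,0],[0.44,0.48,0.3,0,0,0],[0,0,0.4,0,0,0],[0,0,0.2,0,0,0],[0,0,0,0,0,0]]]'
python3 to.py .648 -.036 -.0095 18
python3 - <<'E'
from h import *
q=cam("scene");cv2.imwrite("pics/full.png",q["frame"])
p=cam("top");cv2.imwrite("pics/fullt.png",p["frame"])
crop(p,320,190,130,90,6,"pics/tr1.png")
for r in manip.silhouettes("bright_nut",p)[:4]:
    ys,xs=np.nonzero(r["region"]); print(r["confidence"],r["box"],ray(p,(xs.mean(),ys.mean()),.023).round(3))
E
python3 sn.py g scene
```

```text
time: 23.4
position: [0.6461, -0.0383, 0.0717]
eef_rot: [-0.002, 0.589, 0.808, -0.001]
contact_force: [-0.7, -0.5, -0.4]
opening: 0.0512
t 23.4 pos [ 0.6461 -0.0383  0.0717] yaw 17.83 tilt 0.21 open 0.0512 f [-0.7 -0.5 -0.4] j [-0.17  0.62 -0.09  0.87 -0.    1.09]
shift units [0.03 0.06 1.62]
turn rz units -0.04
0.71 [402.7, 220.0, 36.5, 56.5] [ 0.462 -0.446  0.023]
0.55 [409.8, 232.5, 15.0, 12.7] [ 0.472 -0.446  0.023]
scene 214 177
[ 0.6481403  -0.03870733  0.07439845] 0.051435125160721185 [ 0.48465354 -0.61720746 -0.38191505]
```

View pics/tr1.png

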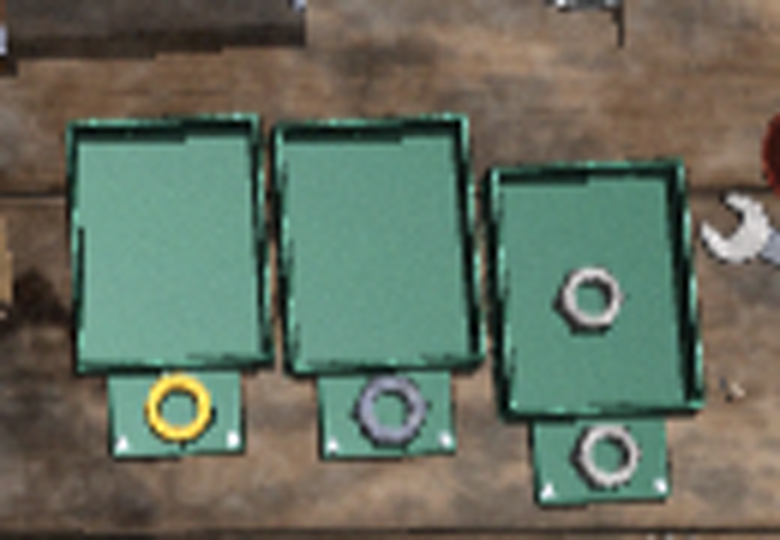

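View pics/g_scene.png

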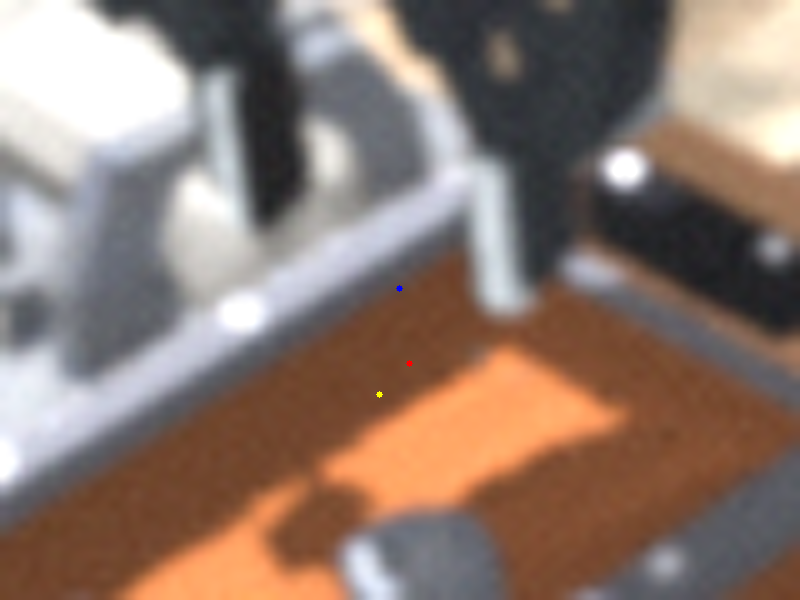

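```bash
python3 -m jog '[[[0.04,0.02,0.4,0,0,0],[0,0,0.5,0,0,0],[0,0,0.4,0,0,0],[0,0,0.2,0,0,0],[0,0,0.1,0,0,0]]]'
python3 -m jog '[[[0,0,0.05,0,0,0],[0,0,0,0,0,0]]]'
python3 to.py .648 -.036 -.0095 18
python3 sn.py i scene
```

```text
time: 24.2
position: [0.6478, -0.0355, -0.007]
eef_rot: [-0.0, 0.588, 0.809, -0.0]
contact_force: [-0.3, -0.1, 0.1]
opening: 0.0511
time: 24.4
position: [0.6486, -0.0355, -0.0084]
eef_rot: [0.0, 0.588, 0.809, 0.0]
contact_force: [1.0, 0.1, -0.1]
opening: 0.0508
t 24.4 pos [ 0.6486 -0.0355 -0.0084] yaw 17.95 tilt 0.06 open 0.0508 f [ 1.   0.1 -0.1] j [-0.17  0.71 -0.16  0.7  -0.    1.09]
shift units [-0.   -0.02  0.02]
turn rz units -0.01
scene 217 209
[ 0.64864379 -0.0355325  -0.00835661] 0.05078710664874916 [ 1.01914467  0.08588035 -0.08031817]
```

View pics/i_scene.png

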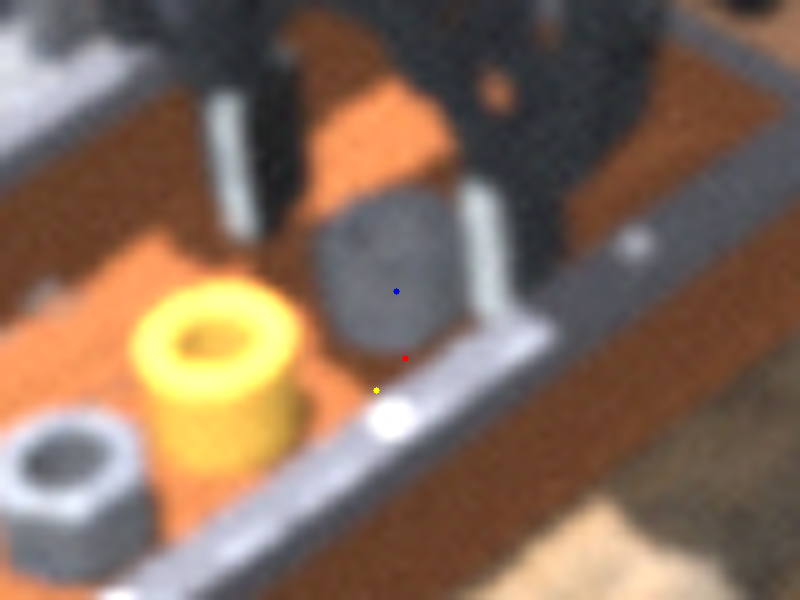

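```bash
python3 -m jog '[[[0,0,0,0,0,0],[0,0,0,0,0,0],[0,0,0,0,0,0],[0,0,0,0,0,0],[0,0,0,0,0,0]]]' -1
python3 to.py
```

```text
time: 25.05
position: [0.6487, -0.0355, -0.008]
eef_rot: [0.001, 0.588, 0.809, 0.0]
contact_force: [-1.0, 0.5, 4.8]
opening: 0.0277
t 25.05 pos [ 0.6487 -0.0355 -0.008 ] yaw 17.96 tilt 0.08 open 0.0277 f [-1.   0.5  4.8] j [-0.17  0.71 -0.16  0.7  -0.    1.09]
```

```bash
python3 -m jog '[[[0,0,-0.3,0,0,0],[0,0,-0.5,0,0,0],[0,0,-0.8,0,0,0],[0,0,-0.8,0,0,0],[0,0,-0.4,0,0,0]]]'
python3 -m jog '[[[-0.5,-0.3,0,0,0,0],[-0.8,-0.45,0,0,0,0],[-0.8,-0.45,0,0,0,0],[-0.8,-0.45,0,0,0,0],[-0.8,-0.45,0,0,0,0]]]'
python3 -m jog '[[[-0.5,-0.3,0,0,0,0],[0,0,0,0,0,-1],[0,0,0,0,0,-1],[0,0,0,0,0,-1],[0,0,0,0,0,-1]]]'
python3 -m jog '[[[0,0,0,0,0,-1],[0,0,0,0,0,-1],[0,0,0,0,0,-1],[0,0,0,0,0,-1],[0,0,0,0,0,-1]]]'
python3 to.py .519 -.3465 .06 58
```

```text
time: 25.55
position: [0.6499, -0.0356, 0.1358]
eef_rot: [0.002, 0.588, 0.809, 0.001]
contact_force: [0.0, 0.6, -1.0]
opening: 0.0282
time: 26.05
position: [0.6047, -0.2453, 0.1319]
eef_rot: [0.0, 0.588, 0.809, 0.0]
contact_force: [0.1, -0.3, -0.7]
opening: 0.028
time: 26.55
position: [0.5984, -0.2723, 0.1317]
eef_rot: [0.0, 0.469, 0.883, 0.0]
contact_force: [-0.1, -0.4, 0.1]
opening: 0.0282
time: 27.05
position: [0.5985, -0.2721, 0.1317]
eef_rot: [0.0, 0.308, 0.951, -0.0]
contact_force: [0.4, -0.2, -1.9]
opening: 0.0281
t 27.05 pos [ 0.5985 -0.2721  0.1317] yaw 54.12 tilt 0.01 open 0.0281 f [ 0.4 -0.2 -1.9] j [-0.54  0.58  0.01  1.   -0.    0.09]
shift units [ 0.42 -2.14  1.43]
turn rz units -0.97
```

```bash
python3 -m jog '[[[0.1,-0.5,0,0,0,-0.5],[0.1,-0.7,0,0,0,0],[0.1,-0.7,0,0,0,0],[0.1,-0.25,0.4,0,0,0],[0,0,0.6,0,0,0]]]'
python3 -m jog '[[[0,0,0.4,0,0,0],[0,0,0,0,0,0]]]'
python3 to.py .519 -.3465 -.0085 58
```

```text
time: 27.55
position: [0.5211, -0.3524, 0.0834]
eef_rot: [0.002, 0.294, 0.956, -0.001]
contact_force: [0.5, 1.3, -1.0]
opening: 0.0273
time: 27.75
position: [0.519, -0.3478, 0.0586]
eef_rot: [-0.003, 0.293, 0.956, 0.001]
contact_force: [-0.3, 0.4, -1.3]
opening: 0.028
t 27.75 pos [ 0.519  -0.3478  0.0586] yaw 55.92 tilt 0.33 open 0.028 f [-0.3  0.4 -1.3] j [-0.71  0.59 -0.17  0.81  0.   -0.11]
shift units [0.01 0.02 1.34]
turn rz units -0.52
```

```bash
python3 -m jog '[[[0,0,0.4,0,0,0],[0,0,0.5,0,0,0],[0,0,0.25,0,0,0],[0,0,0.08,0,0,0],[0,0,0.05,0,0,0]]]'
python3 -m jog '[[[0,0,0.02,0,0,0],[0,0,0,0,0,0]]]'
python3 to.py .519 -.3465 -.0098
```

```text
time: 28.25
position: [0.5217, -0.3496, -0.0023]
eef_rot: [0.0, 0.293, 0.956, -0.0]
contact_force: [0.1, 0.5, -1.6]
opening: 0.0282
time: 28.45
position: [0.5219, -0.3498, -0.0031]
eef_rot: [0.001, 0.293, 0.956, -0.0]
contact_force: [-1.1, -0.2, -0.9]
opening: 0.0279
t 28.45 pos [ 0.5219 -0.3498 -0.0031] yaw 55.96 tilt 0.08 open 0.0279 f [-1.1 -0.2 -0.9] j [-0.71  0.67 -0.22  0.68 -0.   -0.11]
shift units [0.08 0.02 0.13]
```

```bash
python3 -m jog '[[[0.07,0.01,0.05,0,0,0],[0,0,0.05,0,0,0],[0,0,0.03,0,0,0],[0,0,0,0,0,0]]]'
python3 -m jog '[[[0,0,0,0,0,0],[0,0,0,0,0,0],[0,0,0,0,0,0]]]' -0.05
python3 to.py
```

```text
time: 28.85
position: [0.5184, -0.3468, -0.0099]
eef_rot: [-0.0, 0.293, 0.956, 0.0]
contact_force: [-2.2, 1.9, 5.4]
opening: 0.0279
time: 29.15
position: [0.5187, -0.3471, -0.0106]
eef_rot: [0.0, 0.293, 0.956, -0.0]
contact_force: [0.2, -0.1, -0.0]
opening: 0.0409
t 29.15 pos [ 0.5187 -0.3471 -0.0106] yaw 55.95 tilt 0.01 open 0.0409 f [ 0.2 -0.1 -0. ] j [-0.71  0.67 -0.24  0.66 -0.   -0.11]
```

```bash
python3 -m jog '[[[0,0,-0.4,0,0,0],[0,0,-0.7,0,0,0],[0,0,-0.9,0,0,1],[0,0,-0.7,0,0,1],[0,0,0,0,0,1]]]' 
python3 -m jog '[[[0,0,0,0,0,1],[0,0,0,0,0,1],[0,0,0,0,0,1],[0,0,0,0,0,1],[0,0,0,0,0,1]]]' 0.2
python3 -m jog '[[[0,0,0,0,0,1],[0,0,0,0,0,1],[0,0,0,0,0,1],[0,0,0,0,0,1],[0,0,0,0,0,1]]]' 0.2
python3 to.py .6445 .011 .12 4
```

```text
time: 29.65
position: [0.5218, -0.3496, 0.1306]
eef_rot: [0.005, 0.392, 0.92, -0.001]
contact_force: [0.2, -0.2, 0.3]
opening: 0.0407
time: 30.15
position: [0.5186, -0.347, 0.1243]
eef_rot: [-0.0, 0.546, 0.838, 0.0]
contact_force: [0.1, 0.0, 0.5]
opening: 0.0512
time: 30.65
position: [0.5186, -0.347, 0.1243]
eef_rot: [-0.0, 0.683, 0.73, -0.0]
contact_force: [-0.3, 0.2, 0.2]
opening: 0.0512
t 30.65 pos [ 0.5186 -0.347   0.1243] yaw 3.79 tilt 0.01 open 0.0512 f [-0.3  0.2  0.2] j [-0.71  0.52 -0.11  0.94  0.    0.8 ]
shift units [6.98 2.99 0.09]
turn rz units -0.05
```

```bash
python3 -m jog '[[[0.3,0.6,0,0,0,0],[0.5,0.8,0,0,0,0],[0.7,0.7,0,0,0,0],[0.9,0.4,0,0,0,0],[0.9,0.2,0,0,0,0]]]'
python3 -m jog '[[[0.9,0.2,0,0,0,0],[0.9,0.09,0,0,0,0],[0.9,0,0,0,0,0],[0.7,0,0.2,0,0,0],[0.28,0,0.2,0,0,0]]]'
python3 -m jog '[[[0,0,0.2,0,0,0],[0,0,0,0,0,0]]]'
python3 to.py .6445 .011 -.0065 4
python3 - <<'E'
from h import *
p=cam("top"); crop(p,320,190,130,90,6,"pics/tr2.png"); q=cam("scene"); crop(q,190,180,130,100,6,"pics/s9.png")
E
```

```text
time: 31.15
position: [0.6436, -0.1715, 0.124]
eef_rot: [0.0, 0.682, 0.731, 0.0]
contact_force: [0.3, 0.2, -0.4]
opening: 0.0513
time: 31.65
position: [0.6435, 0.015, 0.1044]
eef_rot: [-0.0, 0.681, 0.732, 0.0]
contact_force: [-1.2, -0.3, 0.2]
opening: 0.0515
time: 31.85
position: [0.6426, 0.0106, 0.0925]
eef_rot: [-0.001, 0.682, 0.731, -0.001]
contact_force: [1.2, -0.4, -0.0]
opening: 0.0514
t 31.85 pos [0.6426 0.0106 0.0925] yaw 3.93 tilt 0.18 open 0.0514 f [ 1.2 -0.4 -0. ] j [-0.1   0.59 -0.09  0.9  -0.    1.4 ]
shift units [0.01 0.04 1.98]
turn rz units -0.02
```

View pics/tr2.png

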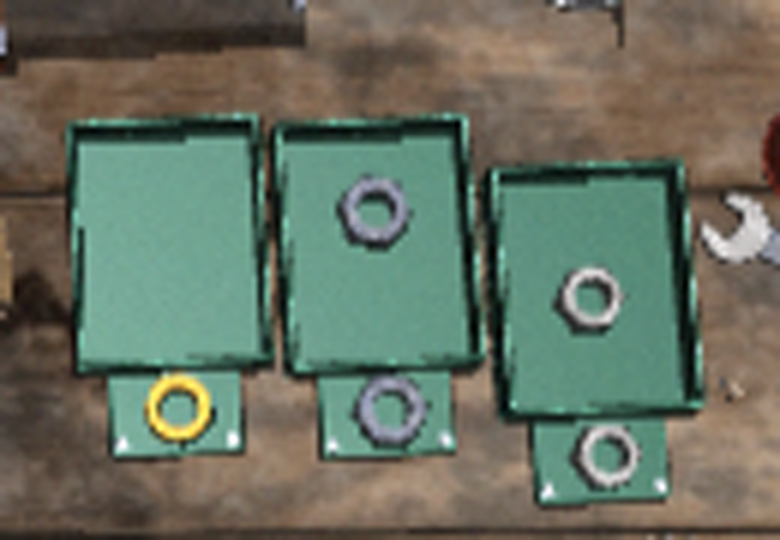

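View pics/s9.png

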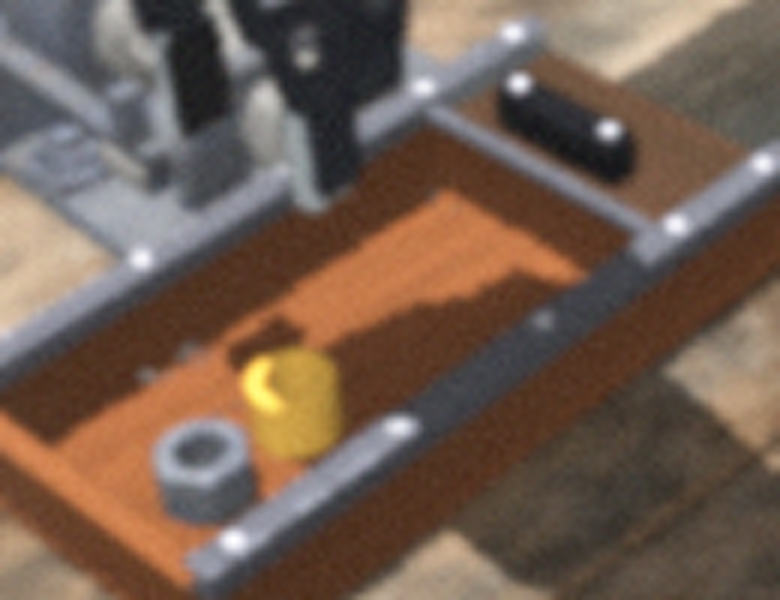

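```bash
python3 -m jog '[[[0.0,0.02,0.5,0,0,0],[0,0,0.6,0,0,0],[0,0,0.5,0,0,0],[0,0,0.25,0,0,0],[0,0,0.1,0,0,0]]]'
python3 -m jog '[[[0,0,0.06,0,0,0],[0,0,0,0,0,0]]]'
python3 to.py .6445 .011 -.0085 4
python3 sn.py k scene
```

```text
time: 32.45
position: [0.6442, 0.0102, -0.0041]
eef_rot: [-0.001, 0.683, 0.73, -0.001]
contact_force: [-0.7, -0.3, 0.1]
opening: 0.0514
time: 32.65
position: [0.6456, 0.0111, -0.0052]
eef_rot: [0.001, 0.682, 0.731, 0.0]
contact_force: [0.1, -0.3, -0.1]
opening: 0.0514
t 32.65 pos [ 0.6456  0.0111 -0.0052] yaw 3.92 tilt 0.08 open 0.0514 f [ 0.1 -0.3 -0.1] j [-0.1   0.7  -0.17  0.7  -0.    1.41]
shift units [-0.   -0.02  0.07]
turn rz units -0.02
scene 200 220
[ 0.64558479  0.01110564 -0.00520434] 0.051444079001420014 [ 0.10627324 -0.32075467 -0.11035408]
```

View pics/k_scene.png

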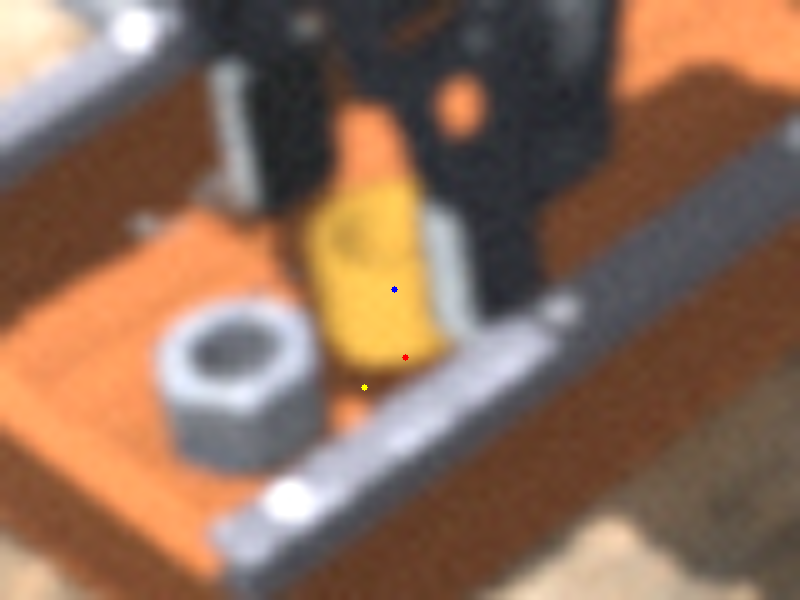

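```bash
python3 -m jog '[[[0,0,0.04,0,0,0],[0,0,0,0,0,0],[0,0,0,0,0,0],[0,0,0,0,0,0],[0,0,0,0,0,0]]]' -1
python3 to.py
python3 -m jog '[[[0,0,-0.3,0,0,0],[0,0,-0.5,0,0,0],[0,0,-0.8,0,0,0],[0,0,-0.8,0,0,0],[0,0,-0.4,0,0,0]]]'
python3 to.py .62 -.25 .13 4
```

```text
time: 33.3
position: [0.6453, 0.0116, -0.0072]
eef_rot: [0.0, 0.682, 0.731, 0.0]
contact_force: [-0.8, 0.4, 6.1]
opening: 0.0273
t 33.3 pos [ 0.6453  0.0116 -0.0072] yaw 3.96 tilt 0.07 open 0.0273 f [-0.8  0.4  6.1] j [-0.1   0.7  -0.17  0.7   0.    1.41]
time: 33.8
position: [0.6464, 0.0114, 0.1366]
eef_rot: [0.002, 0.682, 0.731, 0.001]
contact_force: [0.3, -0.2, -0.1]
opening: 0.0275
t 33.8 pos [0.6464 0.0114 0.1366] yaw 3.96 tilt 0.28 open 0.0275 f [ 0.3 -0.2 -0.1] j [-0.1   0.55 -0.03  0.99 -0.    1.41]
shift units [-5.18 -0.89  0.13]
turn rz units -0.01
```

```bash
python3 -m jog '[[[-0.6,0,0,0,0,0],[-0.95,0,0,0,0,0],[-0.95,0,0,0,0,0],[-0.95,0,0,0,0,0],[-0.95,0,0,0,0,0]]]'
python3 -m jog '[[[-0.8,-0.3,0,0,0,0],[-0.1,-0.8,0,0,0,0],[0,-0.8,0,0,0,0],[0,-0.6,0,0,0,0],[0,0,0,0,0,0]]]'
python3 to.py .50 -.253 .05 4
```

```text
time: 34.3
position: [0.6597, -0.2095, 0.1327]
eef_rot: [0.0, 0.682, 0.731, 0.0]
contact_force: [0.0, -0.1, -0.3]
opening: 0.0272
time: 34.8
position: [0.534, -0.2611, 0.1322]
eef_rot: [-0.002, 0.683, 0.73, -0.001]
contact_force: [0.2, 0.6, -0.5]
opening: 0.0272
t 34.8 pos [ 0.534  -0.2611  0.1322] yaw 3.79 tilt 0.22 open 0.0272 f [ 0.2  0.6 -0.5] j [-0.58  0.47 -0.18  0.93 -0.    0.93]
shift units [ 0.2  -0.66  1.65]
turn rz units -0.05
```

```bash
python3 -m jog '[[[0.18,-0.4,0.2,0,0,0],[0,-0.3,0.4,0,0,0],[0,0,0.6,0,0,0],[0,0,0.4,0,0,0],[0,0,0,0,0,0]]]'
python3 to.py .50 -.253 -.007 4
```

```text
time: 35.3
position: [0.5014, -0.2535, 0.0499]
eef_rot: [-0.002, 0.682, 0.731, -0.0]
contact_force: [-0.2, 1.0, -0.6]
opening: 0.0275
t 35.3 pos [ 0.5014 -0.2535  0.0499] yaw 3.97 tilt 0.27 open 0.0275 f [-0.2  1.  -0.6] j [-0.6   0.5  -0.36  0.71  0.    0.9 ]
shift units [ 0.01 -0.02  1.14]
turn rz units -0.01
```

```bash
python3 -m jog '[[[0,0,0.4,0,0,0],[0,0,0.4,0,0,0],[0,0,0.2,0,0,0],[0,0,0.08,0,0,0],[0,0,0.04,0,0,0]]]'
python3 -m jog '[[[0,0,0,0,0,0],[0,0,0,0,0,0]]]'
python3 to.py .50 -.253 -.009 4
```

```text
time: 35.8
position: [0.5034, -0.2551, -0.0035]
eef_rot: [0.0, 0.682, 0.731, 0.0]
contact_force: [-0.7, 0.1, -0.3]
opening: 0.0272
time: 36.0
position: [0.5034, -0.2553, -0.0032]
eef_rot: [0.001, 0.682, 0.731, 0.0]
contact_force: [-0.8, -0.2, -1.0]
opening: 0.0271
t 36.0 pos [ 0.5034 -0.2553 -0.0032] yaw 3.96 tilt 0.08 open 0.0271 f [-0.8 -0.2 -1. ] j [-0.6   0.58 -0.41  0.59  0.    0.9 ]
shift units [ 0.05 -0.06  0.12]
turn rz units -0.01
```

```bash
python3 -m jog '[[[0,-0.05,0.05,0,0,0],[0,0,0.05,0,0,0],[0,0,0.02,0,0,0],[0,0,0,0,0,0]]]'
python3 to.py
python3 -m jog '[[[0,0,0,0,0,0],[0,0,0,0,0,0],[0,0,0,0,0,0]]]' 0
python3 -m jog '[[[0,0,-0.4,0,0,0],[0,0,-0.7,0,0,0],[0,0,-0.9,0,0,0],[0,0,-0.7,0,0,0],[0,0.4,0,0,0,0]]]'
python3 to.py .6416 .0505 .12 4
```

```text
time: 36.4
position: [0.5001, -0.2552, -0.0093]
eef_rot: [0.0, 0.682, 0.731, -0.0]
contact_force: [-1.8, 1.3, 6.8]
opening: 0.0272
t 36.4 pos [ 0.5001 -0.2552 -0.0093] yaw 3.94 tilt 0.02 open 0.0272 f [-1.8  1.3  6.8] j [-0.6   0.58 -0.42  0.57 -0.    0.9 ]
time: 36.7
position: [0.5002, -0.255, -0.0102]
eef_rot: [-0.0, 0.682, 0.731, 0.0]
contact_force: [-0.1, 0.4, 0.0]
opening: 0.0427
time: 37.2
position: [0.5219, -0.2556, 0.1304]
eef_rot: [0.004, 0.683, 0.731, 0.0]
contact_force: [1.9, 0.4, 0.4]
opening: 0.0429
t 37.2 pos [ 0.5219 -0.2556  0.1304] yaw 3.87 tilt 0.43 open 0.0429 f [1.9 0.4 0.4] j [-0.58  0.44 -0.23  0.89 -0.    0.92]
shift units [5.95 2.8  0.2 ]
turn rz units -0.03
```

```bash
python3 -m jog '[[[0.2,0.8,0,0,0,0],[0.4,0.8,0,0,0,0],[0.7,0.6,0,0,0,0],[0.95,0.3,0,0,0,0],[0.95,0.1,0,0,0,0]]]' 0.2
python3 -m jog '[[[0.95,0,0,0,0,0],[0.9,0,0,0,0,0],[0.7,0,0.2,0,0,0],[0.2,0,0.3,0,0,0],[0,0,0,0,0,0]]]'
python3 to.py .6416 .0505 .08 4
python3 - <<'E'
from h import *
p=cam("top"); crop(p,320,190,130,90,6,"pics/tr3.png")
E
```

```text
time: 37.7
position: [0.6404, -0.0836, 0.1243]
eef_rot: [0.0, 0.682, 0.731, 0.0]
contact_force: [0.1, 0.4, 1.1]
opening: 0.0512
time: 38.2
position: [0.6273, 0.0543, 0.0978]
eef_rot: [-0.002, 0.681, 0.732, -0.001]
contact_force: [-0.5, -0.0, -0.6]
opening: 0.0514
t 38.2 pos [0.6273 0.0543 0.0978] yaw 4.14 tilt 0.24 open 0.0514 f [-0.5 -0.  -0.6] j [-0.03  0.56 -0.12  0.9   0.    1.47]
shift units [-0.1   0.28  0.36]
turn rz units 0.04
```

View pics/tr3.png

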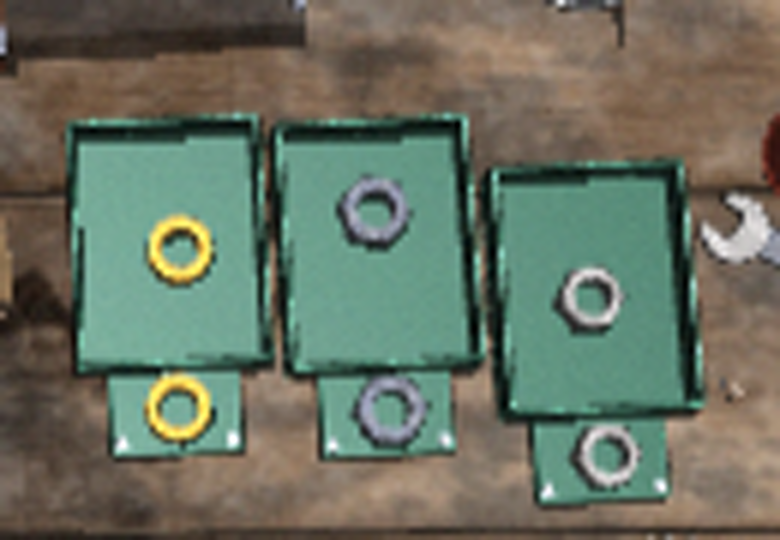

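```bash
python3 -m jog '[[[-0.08,0.28,0.2,0,0,-1],[0,0,0.2,0,0,-0.5],[0,0,0,0,0,0]]]'
python3 to.py .6416 .0505 .08 10
python3 sn.py l scene
```

```text
time: 38.55
position: [0.6434, 0.0474, 0.0792]
eef_rot: [-0.001, 0.644, 0.765, -0.001]
contact_force: [-0.5, 0.5, 0.3]
opening: 0.0511
t 38.55 pos [0.6434 0.0474 0.0792] yaw 9.83 tilt 0.09 open 0.0511 f [-0.5  0.5  0.3] j [-0.04  0.6  -0.09  0.87 -0.    1.36]
shift units [ 0.07 -0.02 -0.02]
turn rz units -0.04
scene 179 197
[0.64335865 0.04743659 0.07921349] 0.05107299183378605 [-0.45793582  0.46490334  0.32320787]
```

View pics/l_scene.png

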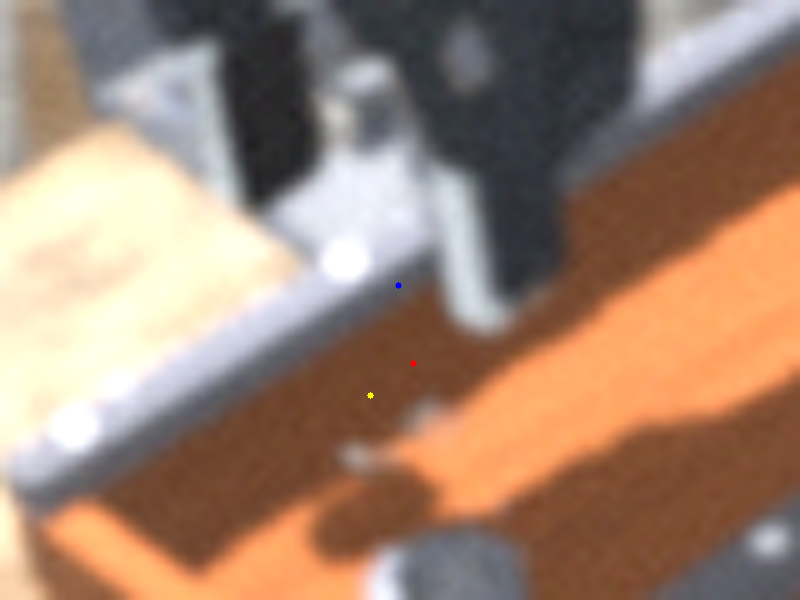

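```bash
python3 -m jog '[[[0.06,-0.02,0.5,0,0,0],[0,0,0.6,0,0,0],[0,0,0.35,0,0,0],[0,0,0.15,0,0,0],[0,0,0.08,0,0,0]]]'
python3 -m jog '[[[0,0,0.04,0,0,0],[0,0,0,0,0,0]]]'
python3 to.py .6416 .0505 -.0085 10
python3 sn.py m scene
```

```text
time: 39.2
position: [0.6422, 0.0516, -0.004]
eef_rot: [0.0, 0.643, 0.766, -0.0]
contact_force: [0.0, -0.5, 0.0]
opening: 0.0511
time: 39.4
position: [0.6429, 0.0517, -0.0051]
eef_rot: [0.001, 0.643, 0.766, 0.0]
contact_force: [-0.7, 0.1, 0.2]
opening: 0.0515
t 39.4 pos [ 0.6429  0.0517 -0.0051] yaw 9.94 tilt 0.08 open 0.0515 f [-0.7  0.1  0.2] j [-0.03  0.7  -0.17  0.7   0.    1.36]
shift units [-0.02 -0.03  0.07]
turn rz units -0.01
scene 184 231
[ 0.64289812  0.05174719 -0.00510756] 0.051472752264496366 [-0.70240017  0.06455946  0.17095279]
```

View pics/m_scene.png

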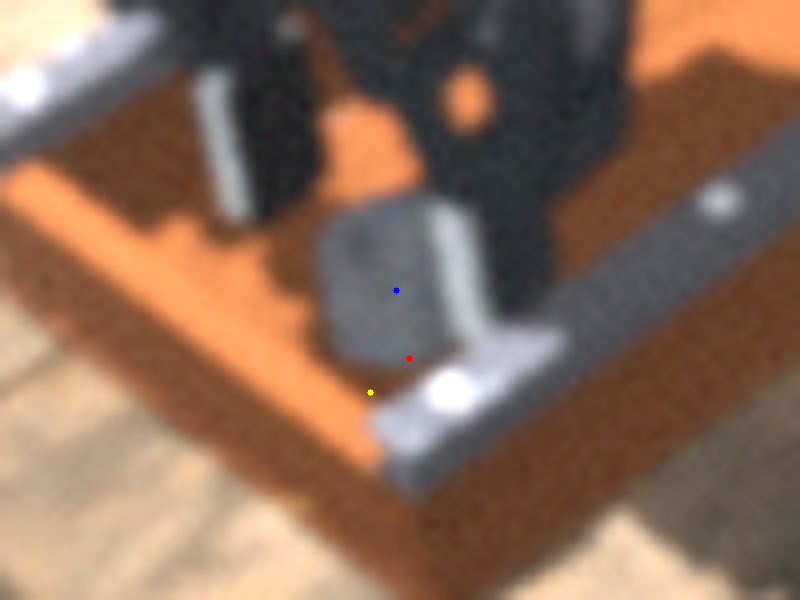

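```bash
python3 -m jog '[[[0,0,0.05,0,0,0],[0,0,0,0,0,0],[0,0,0,0,0,0],[0,0,0,0,0,0],[0,0,0,0,0,0]]]' -1
python3 to.py
python3 -m jog '[[[0,0,-0.3,0,0,0],[0,0,-0.5,0,0,0],[0,0,-0.8,0,0,0],[0,0,-0.8,0,0,0],[0,0,-0.4,0,0,0]]]'
python3 to.py .60 -.27 .13 56
```

```text
time: 40.05
position: [0.6427, 0.0519, -0.0079]
eef_rot: [0.0, 0.643, 0.766, 0.0]
contact_force: [0.8, -0.3, 5.2]
opening: 0.0283
t 40.05 pos [ 0.6427  0.0519 -0.0079] yaw 9.96 tilt 0.06 open 0.0283 f [ 0.8 -0.3  5.2] j [-0.03  0.7  -0.17  0.7   0.    1.36]
time: 40.55
position: [0.6438, 0.0518, 0.136]
eef_rot: [0.002, 0.643, 0.766, 0.001]
contact_force: [0.2, 0.2, -0.5]
opening: 0.0279
t 40.55 pos [0.6438 0.0518 0.136 ] yaw 9.95 tilt 0.27 open 0.0279 f [ 0.2  0.2 -0.5] j [-0.03  0.55 -0.03  0.98  0.    1.36]
shift units [-6.19 -1.98  0.12]
turn rz units -11.51
```

```bash
python3 -m jog '[[[-0.6,-0.1,0,0,0,0],[-0.9,-0.2,0,0,0,0],[-0.95,-0.2,0,0,0,0],[-0.95,-0.2,0,0,0,0],[-0.95,-0.25,0,0,0,0]]]'
python3 -m jog '[[[-0.9,-0.35,0,0,0,0],[-0.7,-0.35,0,0,0,0],[-0.3,-0.3,0,0,0,-1],[0,0,0,0,0,-1],[0,0,0,0,0,-1]]]'
python3 -m jog '[[[0,0,0,0,0,-1],[0,0,0,0,0,-1],[0,0,0,0,0,-1],[0,0,0,0,0,-1],[0,0,0,0,0,-1]]]'
python3 -m jog '[[[0,0,0,0,0,-1],[0,0,0,0,0,-1],[0,0,0,0,0,-1],[0,0,0,0,0,-0.6]]]'
python3 to.py .467 -.3475 .10 56
```

```text
time: 41.05
position: [0.6326, -0.1722, 0.1321]
eef_rot: [0.0, 0.643, 0.766, 0.0]
contact_force: [0.5, 0.2, -0.8]
opening: 0.0278
time: 41.55
position: [0.5992, -0.2738, 0.1318]
eef_rot: [-0.0, 0.559, 0.829, 0.0]
contact_force: [-0.4, 0.2, -1.4]
opening: 0.0282
time: 42.05
position: [0.5998, -0.2726, 0.1319]
eef_rot: [-0.0, 0.406, 0.914, 0.0]
contact_force: [-0.5, -1.1, -1.0]
opening: 0.0282
time: 42.45
position: [0.5998, -0.2726, 0.1319]
eef_rot: [-0.0, 0.288, 0.958, 0.0]
contact_force: [-0.6, 0.3, -0.7]
opening: 0.0284
t 42.45 pos [ 0.5998 -0.2726  0.1319] yaw 56.48 tilt 0.04 open 0.0284 f [-0.6  0.3 -0.7] j [-0.54  0.58  0.01  1.    0.    0.05]
shift units [ 1.39 -2.72  0.64]
turn rz units 0.12
```

```bash
python3 -m jog '[[[0.2,-0.5,0,0,0,0],[0.35,-0.7,0,0,0,0],[0.4,-0.7,0,0,0,0],[0.34,-0.6,0,0,0,0],[0.1,-0.2,0.3,0,0,0]]]'
python3 -m jog '[[[0,0,0.4,0,0,0],[0,0,0.4,0,0,0],[0,0,0,0,0,0],[0,0,0,0,0,0]]]'
python3 to.py .467 -.3475 -.0075 56
```

```text
time: 42.95
position: [0.4656, -0.3487, 0.1186]
eef_rot: [0.001, 0.291, 0.957, -0.001]
contact_force: [1.4, -0.2, -0.5]
opening: 0.0282
time: 43.35
position: [0.4673, -0.3465, 0.0769]
eef_rot: [-0.0, 0.289, 0.957, 0.0]
contact_force: [0.3, 0.2, -0.9]
opening: 0.0282
t 43.35 pos [ 0.4673 -0.3465  0.0769] yaw 56.36 tilt 0.05 open 0.0282 f [ 0.3  0.2 -0.9] j [-0.76  0.5  -0.29  0.79 -0.   -0.18]
shift units [-0.01 -0.02  1.69]
turn rz units 0.09
```

```bash
python3 -m jog '[[[0,-0.02,0.4,0,0,0],[0,0,0.5,0,0,0],[0,0,0.4,0,0,0],[0,0,0.25,0,0,0],[0,0,0.06,0,0,0]]]'
python3 -m jog '[[[0,0,0,0,0,0],[0,0,0,0,0,0]]]'
python3 to.py .467 -.3475 -.0098 56
```

```text
time: 43.85
position: [0.4685, -0.3479, -0.0037]
eef_rot: [0.001, 0.289, 0.957, 0.0]
contact_force: [3.0, 0.8, 1.3]
opening: 0.0281
time: 44.05
position: [0.4683, -0.3479, -0.003]
eef_rot: [0.001, 0.289, 0.957, 0.0]
contact_force: [4.5, 0.3, -3.3]
opening: 0.0281
t 44.05 pos [ 0.4683 -0.3479 -0.003 ] yaw 56.38 tilt 0.14 open 0.0281 f [ 4.5  0.3 -3.3] j [-0.77  0.6  -0.35  0.61  0.   -0.18]
shift units [ 0.03 -0.01  0.14]
turn rz units 0.1
```

```bash
python3 -m jog '[[[-0.06,0.05,-0.3,0,0,0],[0,0,-0.1,0,0,-1],[0,0,0,0,0,-1],[0,0,0,0,0,-1],[0,0,0,0,0,-1]]]'
python3 -m jog '[[[0,0,0,0,0,0],[0,0,0,0,0,0]]]'
python3 to.py .4695 -.3475 -.0098 72
```

```text
time: 44.55
position: [0.4701, -0.3474, 0.0169]
eef_rot: [-0.001, 0.152, 0.988, -0.001]
contact_force: [-0.1, 0.6, -0.2]
opening: 0.028
time: 44.75
position: [0.4704, -0.3473, 0.0165]
eef_rot: [-0.0, 0.154, 0.988, -0.0]
contact_force: [0.2, 0.0, -0.5]
opening: 0.0281
t 44.75 pos [ 0.4704 -0.3473  0.0165] yaw 72.25 tilt 0.04 open 0.0281 f [ 0.2  0.  -0.5] j [-0.76  0.58 -0.33  0.66 -0.   -0.45]
shift units [ 0.02 -0.01  0.53]
turn rz units 0.06
```

```bash
python3 -m jog '[[[0,0,0.2,0,0,0],[0,0,0.15,0,0,0],[0,0,0.08,0,0,0],[0,0,0.05,0,0,0],[0,0,0,0,0,0]]]'
python3 to.py .4695 -.3475 -.0098 72
```

```text
time: 45.25
position: [0.4705, -0.3468, -0.0087]
eef_rot: [-0.0, 0.153, 0.988, 0.0]
contact_force: [-0.2, 0.7, -0.6]
opening: 0.028
t 45.25 pos [ 0.4705 -0.3468 -0.0087] yaw 72.35 tilt 0.06 open 0.028 f [-0.2  0.7 -0.6] j [-0.76  0.61 -0.35  0.61 -0.   -0.45]
shift units [ 0.01 -0.02  0.02]
turn rz units 0.09
```

```bash
python3 -m jog '[[[0,0,0.02,0,0,0],[0,0,0.01,0,0,0],[0,0,0,0,0,0]]]'
python3 -m jog '[[[0,0,0,0,0,0],[0,0,0,0,0,0],[0,0,0,0,0,0]]]' -0.12
python3 to.py
python3 -m jog '[[[0,0,-0.2,0,0,0],[0,0,-0.6,0,0,0],[0,0,-0.8,0,0,0],[0,0,-0.9,0,0,0],[0,0,-0.3,0,0,0]]]'
python3 to.py .60 -.2 .14
```

```text
time: 45.55
position: [0.4709, -0.3472, -0.0094]
eef_rot: [0.0, 0.153, 0.988, -0.0]
contact_force: [0.7, -0.8, -1.3]
opening: 0.0283
time: 45.85
position: [0.4709, -0.3472, -0.0093]
eef_rot: [0.0, 0.153, 0.988, -0.0]
contact_force: [-0.4, 0.1, 1.2]
opening: 0.0377
t 45.85 pos [ 0.4709 -0.3472 -0.0093] yaw 72.35 tilt 0.02 open 0.0377 f [-0.4  0.1  1.2] j [-0.76  0.61 -0.35  0.6   0.   -0.45]
time: 46.35
position: [0.4729, -0.349, 0.1363]
eef_rot: [0.003, 0.153, 0.988, -0.002]
contact_force: [0.6, -1.2, -0.5]
opening: 0.0374
t 46.35 pos [ 0.4729 -0.349   0.1363] yaw 72.36 tilt 0.44 open 0.0374 f [ 0.6 -1.2 -0.5] j [-0.76  0.44 -0.21  0.91 -0.   -0.45]
shift units [-1.52  3.61 -0.08]
```

```bash
python3 -m jog '[[[-0.6,0.2,0,0,0,0],[-0.8,0.4,0,0,0,0],[-0.7,0.6,0,0,0,0],[-0.4,0.8,0,0,0,0],[-0.1,0.9,0,0,0,0]]]'
python3 -m jog '[[[0,0.9,0,0,0,0],[0,0.9,0,0,0,0],[0,0.9,0,0,0,0],[0,0.9,0,0,0,0],[0,0.4,0,0,0,0]]]'
python3 -m jog '[[[0,0,0,0,0,0],[0,0,0,0,0,0]]]'
python3 to.py
python3 - <<'E'
from h import *
p=cam("top"); q=cam("scene")
crop(p,320,150,130,130,4.6,"pics/tr4.png"); crop(q,170,90,310,200,2.5,"pics/s10.png"); crop(p,205,140,250,150,3.2,"pics/tt.png")
for l in("oil_can",):
  for pp in (p,q):
    for r in manip.silhouettes(l,pp)[:1]: print(r["box"],r["confidence"])
E
```

```text
time: 46.85
position: [0.641, -0.2484, 0.131]
eef_rot: [0.001, 0.154, 0.988, -0.0]
contact_force: [0.7, 0.2, 0.3]
opening: 0.0375
time: 47.35
position: [0.7, -0.0534, 0.1314]
eef_rot: [0.0, 0.151, 0.988, 0.001]
contact_force: [-0.1, 0.3, 0.7]
opening: 0.0376
time: 47.55
position: [0.6991, -0.0581, 0.1308]
eef_rot: [0.0, 0.153, 0.988, -0.0]
contact_force: [0.0, -0.3, -0.8]
opening: 0.0376
t 47.55 pos [ 0.6991 -0.0581  0.1308] yaw 72.37 tilt 0.05 open 0.0376 f [ 0.  -0.3 -0.8] j [-0.19  0.66  0.15  1.06 -0.    0.12]
[402.5, 152.0, 31.2, 41.6] 0.85
[361.1, 139.5, 10.6, 29.8] 0.51
```

View pics/tr4.png

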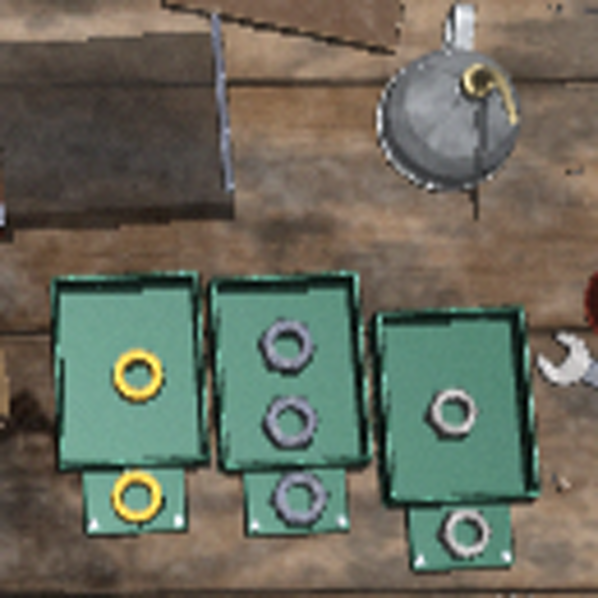

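View pics/s10.png

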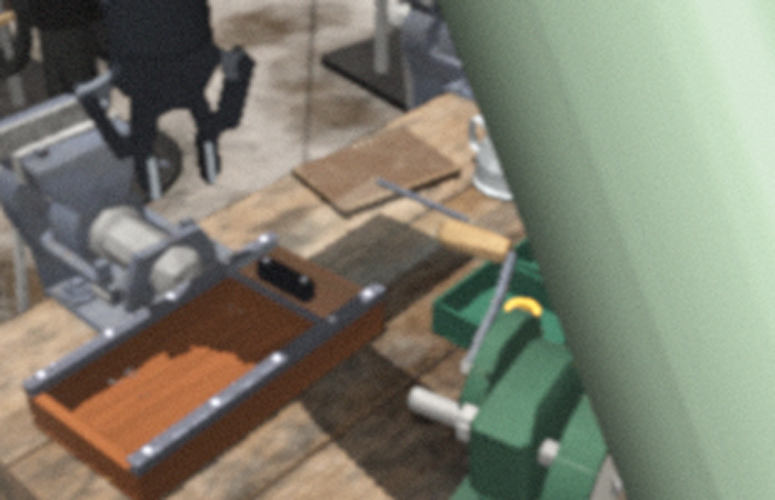

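View pics/tt.png

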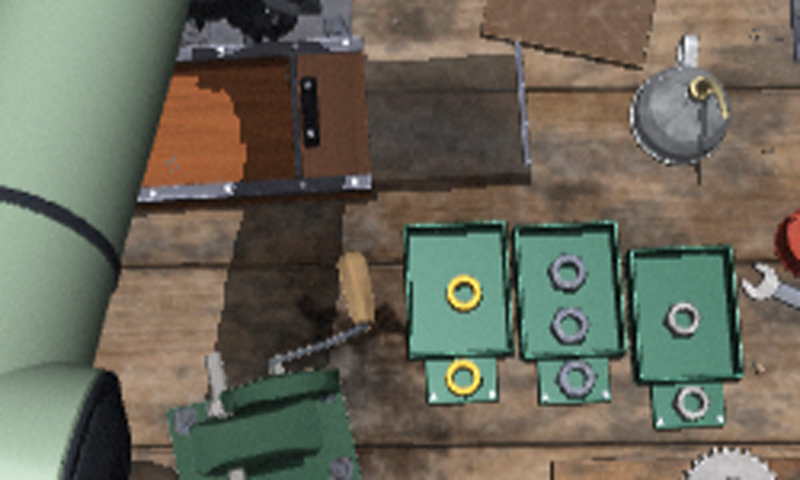

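```bash
python3 -m jog '[[[0.5,0,0,0,0,-1],[0.4,0,0,0,0,-1],[0,0,0,0,0,-1],[0,0,0,0,0,-1],[0,0,0,0,0,-1]]]' -1
python3 -m jog '[[[0,0,0,0,0,-0.2],[0,0,0,0,0,0]]]'
python3 - <<'E'
from h import *
p=cam("top");print(ray(p,(205+311/3.2,140+112/3.2),.0625))
E
python3 to.py .653 -.085 .036 93
```

```text
time: 48.25
position: [0.6557, -0.0469, 0.1308]
eef_rot: [0.0, -0.021, 1.0, -0.0]
contact_force: [0.3, -0.0, 0.0]
opening: -0.0002
time: 48.45
position: [0.6559, -0.0464, 0.1306]
eef_rot: [0.0, -0.026, 1.0, -0.0]
contact_force: [-0.2, 0.6, -0.1]
opening: 0.0002
[ 0.64994601 -0.12548292  0.0625    ]
t 48.5 pos [ 0.6559 -0.0462  0.1305] yaw 93.03 tilt 0.0 open 0.0002 f [0.3 0.1 0.4] j [-0.18  0.58  0.    1.   -0.   -0.24]
shift units [ 0.1  -0.77  1.89]
turn rz units 0.01
```

```bash
python3 -m jog '[[[0.05,-0.6,0.4,0,0,0],[0,0,0.6,0,0,0],[0,0,0.6,0,0,0],[0,0,0.3,0,0,0],[0,0,0,0,0,0]]]'
python3 -m jog '[[[0,-0.1,0,0,0,0],[0,-0.1,0,0,0,0],[0,-0.1,0,0,0,0],[0,0,0,0,0,0]]]'
python3 to.py
```

```text
time: 49.0
position: [0.653, -0.0752, 0.0329]
eef_rot: [-0.002, -0.027, 1.0, 0.001]
contact_force: [-0.4, -0.2, -0.1]
opening: -0.0003
time: 49.4
position: [0.657, -0.0917, 0.0367]
eef_rot: [0.001, -0.027, 1.0, -0.0]
contact_force: [0.2, 0.2, 0.4]
opening: 0.0001
t 49.4 pos [ 0.657  -0.0917  0.0367] yaw 93.09 tilt 0.13 open 0.0001 f [0.2 0.2 0.4] j [-0.25  0.67 -0.08  0.81 -0.   -0.3 ]
```

```bash
python3 -m jog '[[[0,-0.06,0.06,0,0,0],[0,-0.06,0,0,0,0],[0,-0.06,0,0,0,0],[0,0,0,0,0,0]]]'
python3 -m jog '[[[0,-0.06,0,0,0,0],[0,-0.04,0,0,0,0],[0,-0.04,0,0,0,0],[0,0,0,0,0,0]]]'
python3 to.py
```

```text
time: 49.8
position: [0.6565, -0.0999, 0.0325]
eef_rot: [0.0, -0.027, 1.0, -0.0]
contact_force: [-0.7, -0.3, 0.5]
opening: -0.0
time: 50.2
position: [0.6566, -0.1034, 0.0323]
eef_rot: [-0.0, -0.028, 1.0, 0.003]
contact_force: [-0.6, 8.9, 1.6]
opening: 0.0002
t 50.2 pos [ 0.6566 -0.1034  0.0323] yaw 93.25 tilt 0.35 open 0.0002 f [-0.6  8.9  1.6] j [-0.27  0.68 -0.08  0.81  0.01 -0.33]
```

```bash
python3 -m jog '[[[0,-0.08,0,0,0,0],[0,0,0,0,0,0]]]'
python3 -m jog '[[[0,0.4,0,0,0,0],[0,0.3,0,0,0,0],[0,0,-0.5,0,0,0],[0,0,-0.9,0,0,0],[0,0,-0.8,0,0,0]]]'
python3 -m jog '[[[0,0.6,0,0,0,0],[0,0.8,0,0,0,0],[0,0.4,0,0,0,0],[0,0,0,0,0,0],[0,0,0,0,0,0]]]'
python3 sn.py z top
python3 - <<'E'
from h import *
p=cam("top");crop(p,205,140,250,150,3.2,"pics/fin.png")
for l in["dark_nut_a","bright_nut","bronze_bush","oil_can"]:
  for r in manip.silhouettes(l,p)[:4]:
    ys,xs=np.nonzero(r["region"]); print(l,round(r["confidence"],2),r["box"],ray(p,(xs.mean(),ys.mean()),.02).round(3))
E
```

```text
time: 50.4
position: [0.6566, -0.1037, 0.0323]
eef_rot: [0.0, -0.029, 1.0, 0.006]
contact_force: [-0.7, 16.9, 4.2]
opening: -0.0
time: 50.9
position: [0.6548, -0.0749, 0.1436]
eef_rot: [-0.0, -0.028, 1.0, -0.0]
contact_force: [0.8, -0.1, 0.0]
opening: 0.0002
time: 51.4
position: [0.6502, 0.0146, 0.1425]
eef_rot: [0.0, -0.028, 1.0, -0.001]
contact_force: [0.2, -1.6, 1.1]
opening: -0.0
top 207 132
[0.65023024 0.01459799 0.1425409 ] -4.5019627218789226e-05 [ 0.19012723 -1.55379714  1.14483695]
dark_nut_a 0.39 [376.9, 221.3, 14.0, 10.1] [ 0.516 -0.346  0.02 ]
bright_nut 0.44 [410.9, 234.4, 14.1, 9.6] [ 0.474 -0.445  0.02 ]
bronze_bush 0.67 [374.6, 219.6, 15.0, 8.5] [ 0.516 -0.347  0.02 ]
bronze_bush 0.55 [345.7, 228.3, 6.7, 9.9] [ 0.497 -0.257  0.02 ]
oil_can 0.62 [400.1, 152.0, 31.7, 41.2] [ 0.66  -0.453  0.02 ]
```

View pics/fin.png

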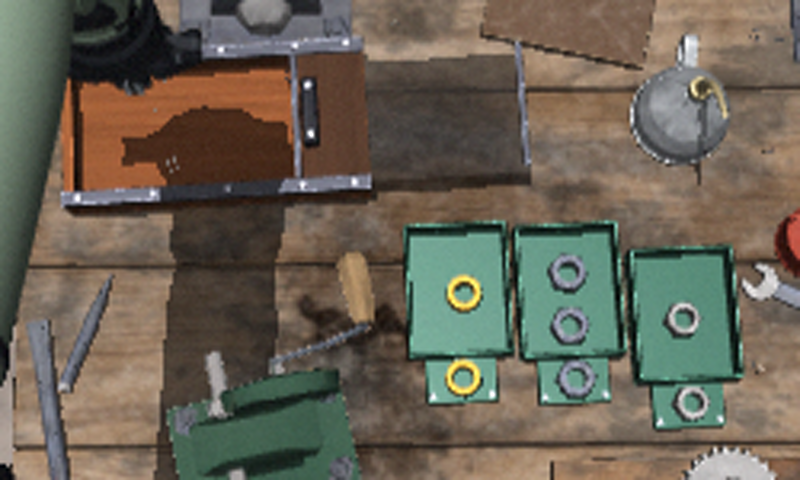

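The final top view shows the lid open at its stop (rib near 311,112) and the box empty. The bush is at (464,292), the dark nuts at (568,272) and (570,325), and the bright nut at (683,320), each lying in its own tray. The oil can is where it was, and the gripper is clear of everything.

```bash
python3 -c "
from station import manip
print(manip.sign_off())"
```

```text
the job is handed in; nothing more can be done
None
```

The job is done and handed in at about 52 s of the 118 s. The lid is fully open, the box is empty, and each of the four parts is in its matching tray.

**Lid:** I slid it open first. After sorting I pushed the rib again with the fingers shut, and it held against 17 N, far above the 2 N it takes to slide, so it is at its stop. From the pictures the travel measures about 0.199 m, good to about 2 mm. It was already about 28 mm open at the start.

**Parts:** The last top view shows all four lying apart in their trays: the bush in the bush tray, both dark nuts (about 48 mm between centres) in the dark tray, and the bright nut in the bright tray. The oil can shows no visible change in position.

Things that went wrong or disagreed:
- **Missed first grasp:** My first close on the rib caught nothing. In the pictures the fingertips ended roughly 18 mm short of the reported TCP, so I lowered every later grasp to match.
- **Force on the lid stop:** I drove the lid on past its stop, and the wrist force reached 68 N (limit 120 N).
- **Light wall touch:** A finger seemed to press the front wall of the dark tray with about 4.5 N while placing the second dark nut. I raised it, turned it and placed it again without contact.
- **Last network check:** It found only one of the two dark nuts and also labelled that one a bush, with higher confidence (0.67 against 0.39). I judged the final layout by eye in the picture, where both dark nuts show clearly.

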